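# Make up a rail kit and a door kit in their fitted trays

## Task

Make up the two site kits from the stock lying on the bench. The rail kit, in the tray with the steel screws, gets the hexagon key flat in its long bay and the two steel U-brackets nested in their bay: first the one that lies open side up, then over it the one that lies open side down, each the way up it lies, so that one leg of each stands inside the other's channel and both sit level. The door kit, in the tray with the brass hinges, gets the wooden wedge in its narrow long bay and the cork sanding block in its wide one; each thing must lie flat on the tray's floor between the fences, lengthwise to its bay.

Things in the scene. Friction and masses are not known exactly. Their poses are not given: they have to be found in the camera images.
- bracket_up: Steel U-bracket lying OPEN SIDE UP (from above a trough between two upright legs). A 40 mm length (along its x) of channel 70 mm wide (y) and 40 mm high; web and legs 5 mm thick, legs centred at y = -32.5 and 32.5 mm; 0.2 kg. Origin: centre of the web's underside; z up; half-turn symmetric. Grip over the 40 mm (along x) on the edges of one leg.
- bracket_down: A like U-bracket lying OPEN SIDE DOWN (from above a flat plate with two holes); same sizes and axes. Web on top, 35 to 40 mm above the origin, which lies centred between the legs' lower edges. Grip over the 40 mm (along x) on the web's edges. Nested over the other, shifted about 20 mm along y (5 to 35), it sits level, its origin 5 mm above the other's.
- hex_key: Black L-shaped hexagon key lying flat, 44 mm (x) by 134 mm (y), 10 mm thick. Origin: centre of the underside of that outline; z up. The long arm, 9 mm wide, runs along y from -54 to 67 mm at x = -17.5 mm; the short arm along x at y = -62 mm. Centre of mass at x = -13, y = -12 mm.
- wedge: Pale wooden wedge on its flat face, 40 mm wide (x), 120 mm long (y), upright sides; its height grows evenly from 4 mm at y = -60 mm to 30 mm at y = +60 mm. Origin: centre of the underside; z up. Centre of mass at y = 15 mm.
- sanding_block: Brown cork sanding block, 62 mm (x) by 116 mm (y), 34 mm high. Origin: centre of its underside; z up.
- tray_rail: Fixed plywood tray, rail kit, 164 mm (x) by 170 mm (y); steel screws lie in its small bay. Origin: centre of underside; bay floors at z = 9 mm, fences 8 mm thick, tops at z = 19 mm. Bays (x by y, centre): key 80 x 154, (-34, 0); brackets 60 x 110, (44, -22); screws 60 x 36, (44, 59), full. The key lies along tray y; the brackets' 70 mm width too, so they fit only nested.
- tray_door: Fixed plywood tray, door kit, 166 mm (x) by 198 mm (y); two brass hinges lie in the bay across its +y end. Origin: centre of underside; bay floors at z = 9 mm, fences 8 mm thick, tops at z = 19 mm. Bays (x by y, centre): wedge 60 x 140, (-45, -21); sanding block 82 x 140, (34, -21), long along y; hinges 150 x 34, (0, 74), full.
Mind the look-alikes: they are no part of the job. What is shaped like the bracket_up but orange is not meant.

How it is judged:
By the outcome, as a careful person would: the job done as asked, in the order asked, and still so for the second after the job is handed in, with the robot touching nothing.
It also fails if it takes over 118 s, if anything falls off the work surface, if the arm or the gripper's body presses on something with over 40 N, if the wrist force passes 120 N, or if a joint passes its speed limit or range.

## Robot

A 6-joint arm with a two-finger parallel gripper is mounted at the origin on a cart in front of the work surface, level with it; the furniture and walls round the work are solid. World frame = base frame: x ahead of the robot, y to its left, z up, the work surface at z = 0. Lengths are in mm, angles in rad, forces in N, time in s.
With the tool pointing down it reaches from about 225 to 725 mm from the base axis. Payload 3.1 kg.
Tool frame: the origin (TCP) lies on the centre line of the jaws, within the pads' length; the fingertips stand 25 mm ahead of it and the grasp point (between the pads) lies 6 mm ahead of it; z points along the fingers, y is the line along which they close (so a half turn about z gives the same grasp; the last joint's range is limited). The gripper opens to 85 mm and grips with 20 to 120 N. Pads are 22 mm wide; open, the fingers measure 114 mm over their backs; the gripper's body (76 mm by 85 mm) begins 54 mm behind the grasp point. The pads swing forward as they close: fully open they stand 13 mm farther back than shut.
Start: joints at [1.189, 0.048, 0.099, 1.622, 0, 1.443], TCP at [131.827, 508.172, 256.312] pointing down, gripper open.
Joint ranges: [-2.91, 2.91], [-0.99, 1.94], [-1.21, 1.42], [-2.12, 2.29], [-1.49, 1.47], [-3.14, 3.14]. Speed limits (rad/s): [2.79, 2.79, 3.14, 3.14, 3.14, 3.14].

## Interface

Orientations are given as a rotation vector (axis times angle).
In Python, from workcell import ctrl gives the robot as it stands.
- The arm moves only by the tool arm_command, never from a script. Its argument "deltas" is a list of rows, each a list of 3 entries, a list of its own where there are three numbers: the finger opening in mm, from 0 to 85.4, then the shift along the tool's x, y, z in mm, then the turn about the tool's z in rad. A call has 1 to 5 rows; each row shifts and turns the commanded pose from where the row before left it, along the tool's axes as they then stand; what a row does not reach is not made up. A row lasts 1/8 s, in which the tool goes at most 62.5 mm and 10.7 degrees, less where a joint would pass 70% of its speed; a pose out of reach is approached as far as the arm can. A call is refused whole if a number of a shift passes 62.5 or a number of a turn 0.188, either way. A call with a gripper value outside its range is refused whole. The fingers move at their own pace and stop on an object; "grip_force" is the grip in N (left out, the last holds). Time passes only in rows, so rows that do not move let the fingers close. It gives the time, the measured TCP pose, the force, the opening and the grip force at its end, in the units of the state.
- ctrl.get_obs(): the state, without advancing time (a new reading comes with each control period).
- ctrl.read_camera(name): name is "side" or "top"; returns (picture, depth): 420x560x3 uint8, red, green, blue; 420x560 float32, mm along the optical axis (not along the pixel's ray), 0 where there is no reading.
- ctrl.get_calibration(name): a dict with "intrinsics" (3x3 intrinsics, pixels), "rvec" (rotation vector, rad) and "tvec" (3), from world to camera coordinates, as OpenCV has them. Camera axes: x right, y down, z forward; pixel columns grow to the right and rows downward; lengths in mm; the calibration is good to about 2 mm. A picture is of the moment at which its call begins. get_calibration takes no time and is no camera call.
- ctrl.sign_off(): hands the job in; it is judged then, once.
The state is a dict: "t": time; "qpos": joint angles; "qd": joint speeds; "effort": joint torques, N m; "tcp_pos": TCP position; "eef_rot": TCP orientation; "wrist_force": force on the tool from outside, world axes, zero at the start; "moment": the same for the moment, N m; "grip_width": finger opening in mm; "grip_force": force on a finger pad.
Only numpy, scipy, OpenCV 4.12 (cv2) and the standard library are available. Lean on these libraries where they do the work, as an engineer would, in place of code of your own. Each camera call takes 0.05 s, during which the arm holds its last target. There are 200 camera calls.

## Working session

There is one attempt and no reset: what is moved stays moved. The work goes in short steps, Python scripts to look and compute and a tool call to move; the robot and the scene stay as the last step left them, time stands still between calls to the robot, and variables do not carry over. Pictures are saved under pics/ and viewed, at most 14 in all, crops included, and the job is handed in when it is done.

Besides the shell and the picture viewer there is one more tool, called after "Call:" as name(argument=value, ...), one argument or row to a line, values as JSON. arm_command: Moves the arm, as the interface text tells. Its arguments: {"type":"object","properties":{"deltas":{"type":"array","items":{"type":"array"}},"grip_force":{"type":"number"}},"required":["deltas"]}

```bash
mkdir -p pics
cat > h.py <<'E'
import numpy as np,cv2
from workcell import ctrl
def cal(n):
    c=ctrl.get_calibration(n);R=cv2.Rodrigues(np.array(c["rvec"],float))[0]
    return np.array(c["intrinsics"],float),R,np.array(c["tvec"],float).ravel()
def cloud(n,depth):
    K,R,t=cal(n);v,u=np.mgrid[:depth.shape[0],:depth.shape[1]]
    p=np.stack([(u-K[0,2])/K[0,0]*depth,(v-K[1,2])/K[1,1]*depth,depth],-1)
    return (p-t)@R
def ray(n,uv,z):
    K,R,t=cal(n);uv=np.atleast_2d(uv).astype(float)
    d=np.c_[(uv-K[[0,1],[2,2]])/K[[0,1],[0,1]],np.ones(len(uv))]@R
    o=-R.T@t
    return o+d*((z-o[2])/d[:,2])[:,None]
def snap(n,tag):
    i,d=ctrl.read_camera(n);cv2.imwrite(f'pics/{tag}.png',i[:,:,::-1]);np.savez(f'{tag}.npz',i=i,d=d);return i,d
E
python3 - <<'E'
from h import *
for n in("top","side"):
    i,d=snap(n,n+"0");K,R,t=cal(n);print(n,(-R.T@t).round(),K[0,0],R[2].round(2))
    cv2.imwrite(f'pics/{n}0b.png',cv2.resize(i[:,:,::-1],(800,600),interpolation=cv2.INTER_CUBIC))
o=ctrl.get_obs();print(o)
E
```

```text
top [480.  -6. 965.] 385.3471961641042 [ 0.11 -0.   -0.99]
side [ 146. -920.  569.] 451.44397368793443 [ 0.37  0.79 -0.48]
{'t': 0.1, 'qpos': array([ 1.18919398e+00,  4.86451693e-02,  9.77011404e-02,  1.62198238e+00,
       -1.18095648e-05,  1.44300751e+00]), 'qd': array([-0.000109  , -0.00172665,  0.00546516, -0.00094909, -0.00067229,
       -0.00056228]), 'effort': array([ 3.04872410e-03, -3.39852655e+01,  3.20934963e+01,  1.58198155e-02,
       -4.00556951e-05, -6.15507687e-06]), 'tcp_pos': array([131.64396762, 507.69921861, 255.22378388]), 'eef_rot': array([-0.39755334, -3.11580572,  0.00324211]), 'wrist_force': array([ 0.06422979, -0.24373568, -0.89402984]), 'moment': array([-0.02205192,  0.02647501,  0.00181594]), 'grip_force': 0.0, 'grip_width': 85.43883843022581}
```

View pics/top0b.png

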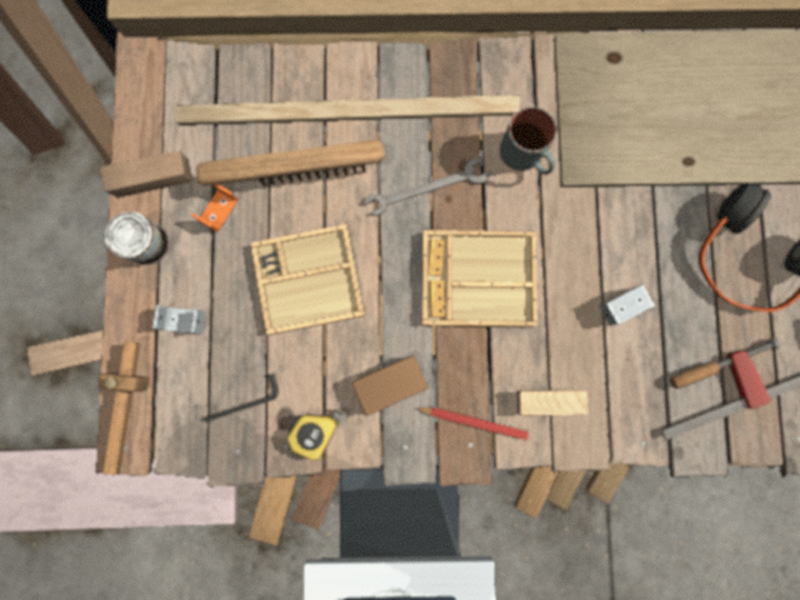

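View pics/side0b.png

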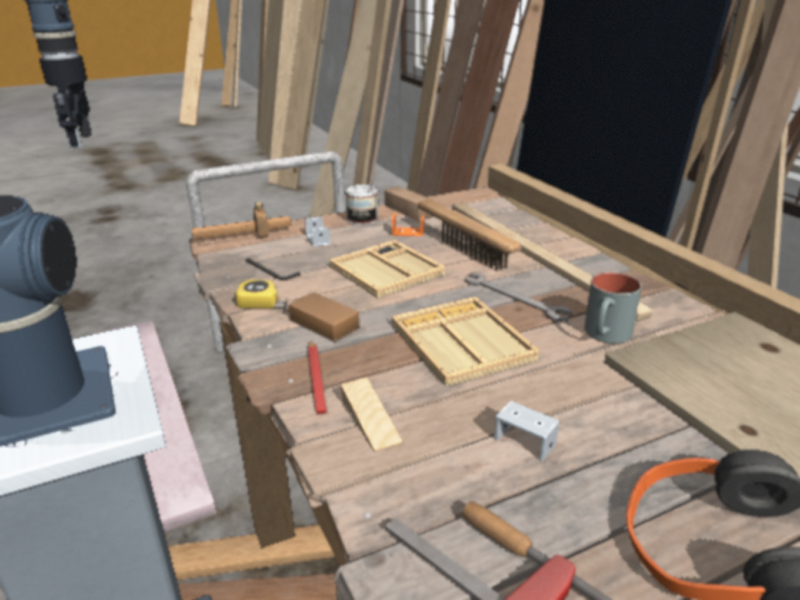

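The top view (800x600 px) shows these things:
- Steel U open side up at (180,320). The orange one at (217,207) is the look-alike and is excluded.
- Steel U open side down at (630,304).
- Hex key at (245,400).
- Cork block at (390,385). The plank end at (145,172) is not it.
- Wedge at (553,403).
- Rail tray with screws at (305,278) and door tray with hinges at (480,278).

The side view agrees: trough at (317,230), inverted U at (527,428).

Run:
```python
from h import *
f=np.load('top0.npz');i,d=f['i'],f['d'];P=cloud('top',d);s=.7
hsv=cv2.cvtColor(i,cv2.COLOR_RGB2HSV)
for n,(u,v) in dict(bup=(180,320),bdn=(630,304),cork=(390,385),wl=(528,403),wr=(580,403),rail=(310,300),door=(490,305),key=(240,405),bench=(340,370),paint=(135,237),tape=(312,437),mug=(530,140),plank=(145,172)).items():
    a,b=int(u*s),int(v*s);print(n,P[b,a].round(1),hsv[b,a],np.median(P[b-2:b+3,a-2:a+3,2]).round(1))
c=i[:,:,::-1]
def cr(x0,y0,w,h):return cv2.resize(c[int(y0*s):int((y0+h)*s),int(x0*s):int((x0+w)*s)],(400,300),interpolation=cv2.INTER_CUBIC)
cv2.imwrite('pics/c1.png',np.vstack([np.hstack([cr(140,180,160,170*.75),cr(130,270,140,105)]),np.hstack([cr(580,260,120,90),cr(490,365,120,90)])])[:600])
cv2.imwrite('pics/c2.png',cv2.resize(c[140:250,160:400],(800,367),interpolation=cv2.INTER_CUBIC))
cv2.imwrite('pics/c3.png',cv2.resize(c[240:325,130:310],(800,378),interpolation=cv2.INTER_CUBIC))
```

```text
bup [561.  376.5   5.9] [ 78   9 148] 5.2
bdn [ 576.4 -399.1   40.2] [ 80   7 215] 40.2
cork [445.8   8.   36.1] [ 13 107 164] 34.2
wl [ 411.5 -221.5   28.6] [ 20  73 237] 27.1
wr [ 408.4 -318.     4.3] [ 20  78 234] 7.6
rail [592.5 146.4   9.2] [ 20  81 227] 9.2
door [ 580.6 -167.8    9.6] [ 23  76 234] 9.3
key [413.5 269.4  -4. ] [ 20  46 111] 2.1
bench [470.3  97.3   4.1] [ 14  61 176] 0.7
paint [696.6 428.2  70.8] [ 36  12 220] 71.5
tape [362.9 139.6  32.2] [ 38  12 165] 33.2
mug [ 866.8 -243.    35.7] [ 10 174  22] 36.6
plank [815.6 427.3  46.1] [ 15  85 177] 45.3
```

View pics/c1.png

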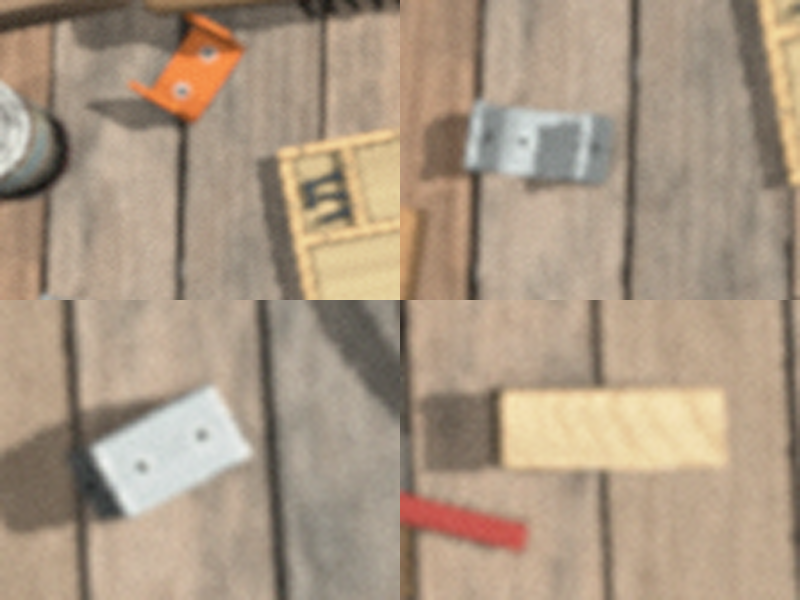

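View pics/c2.png

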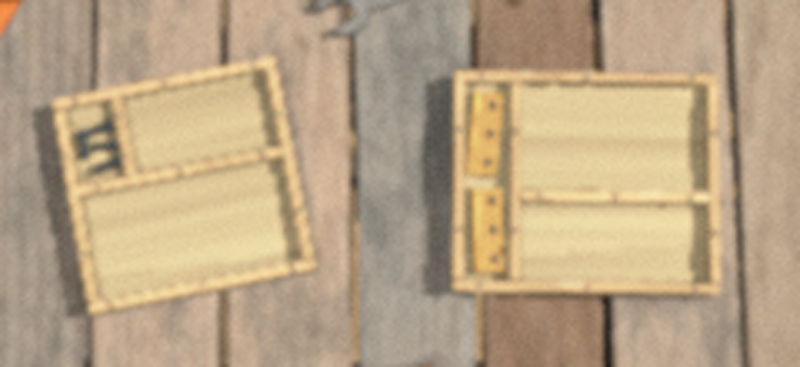

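View pics/c3.png

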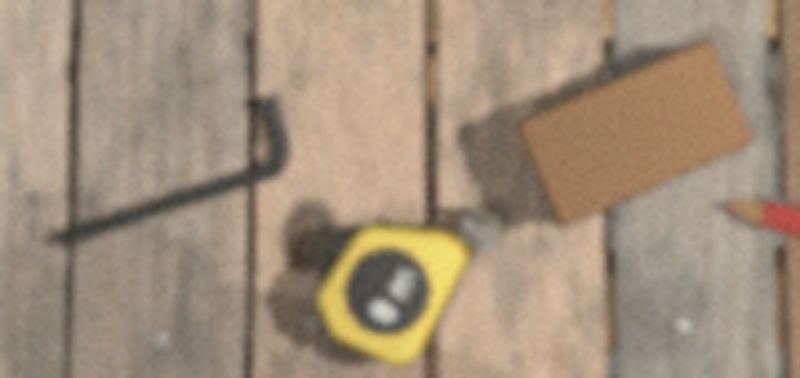

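Crops confirm: the orange trough is upper left in c1 and the steel trough upper right. The inverted steel U is lower left, and the wedge's thick end is on the left (shadow at 455,430). Screws are in the left tray of c2 at (95,150) and hinges in the right one at (485,180). In c3 the key's short arm is at (268,120). Next I'll measure poses.

Run:
```python
from h import *
f=np.load('top0.npz');i,d=f['i'],f['d']
k=4
I=cv2.resize(cv2.bilateralFilter(i,5,30,3),None,fx=k,fy=k,interpolation=cv2.INTER_CUBIC);hsv=cv2.cvtColor(I,cv2.COLOR_RGB2HSV).astype(int)
def blob(lo,hi,box,close=9):
    x0,y0,x1,y1=[int(b*.7*k) for b in box]
    m=np.zeros(hsv.shape[:2],np.uint8)
    m[y0:y1,x0:x1]=((hsv>=lo)&(hsv<=hi)).all(-1)[y0:y1,x0:x1]*255
    if close:m=cv2.morphologyEx(m,cv2.MORPH_CLOSE,np.ones((close,close)))
    m=cv2.morphologyEx(m,cv2.MORPH_OPEN,np.ones((5,5)))
    c=max(cv2.findContours(m,0,1)[0],key=cv2.contourArea)
    return c
px=lambda c:(np.asarray(c,float).reshape(-1,2)+.5)/k-.5
def rect(n,c,z):
    p=ray('top',px(c),z)[:,:2].astype(np.float32)
    (cx,cy),(w,h),a=cv2.minAreaRect(p)
    if w>h: w,h,a=h,w,a-90      # h long; long axis at a+90
    a=(a+90)%180
    print(n,'c',round(cx,1),round(cy,1),'size',round(w,1),round(h,1),'long-axis deg',round(a,1))
rect('cork',blob((8,90,120),(18,255,255),(340,340,440,425)),34)
rect('rail',blob((15,70,130),(30,255,255),(240,215,375,340),41),19)
rect('door',blob((15,70,130),(30,255,255),(410,220,550,335),41),19)
c=blob((15,55,190),(30,255,255),(505,380,600,425))
q=px(cv2.boxPoints(cv2.minAreaRect(c)));o=q[np.argsort(q[:,0])]
L=ray('top',o[:2],30)[:,:2];R=ray('top',o[2:],4)[:,:2]
a=L.mean(0)-R.mean(0);print('wedge',((L+R).mean(0)/2+(0)).round(1) if 0 else ((L.mean(0)+R.mean(0))/2).round(1),np.linalg.norm(a).round(1),np.degrees(np.arctan2(a[1],a[0])).round(1),np.linalg.norm(L[0]-L[1]),np.linalg.norm(R[0]-R[1]))
rect('down',blob((0,0,170),(179,30,255),(595,280,665,330)),40)
c=blob((30,0,60),(140,40,255),(148,300,212,338),15)
q=px(cv2.boxPoints(cv2.minAreaRect(c)));o=q[np.argsort(q[:,0])]
print('up px',(o/.7).round(1).tolist())
L=ray('top',o[:2],40)[:,:2];R=ray('top',o[2:],0)[:,:2];a=L.mean(0)-R.mean(0)
print('up',((L.mean(0)+R.mean(0))/2).round(1),np.linalg.norm(a).round(1),np.degrees(np.arctan2(a[1],a[0])).round(1),np.linalg.norm(L[0]-L[1]),np.linalg.norm(R[0]-R[1]))
# key: manual check vs dark mask
c=blob((0,0,0),(179,255,75),(200,368,285,425),9)
e=px(c);print('keypx',(px(cv2.boxPoints(cv2.minAreaRect(c)))/.7).round(1).tolist(),cv2.contourArea(c)/k/k)
p=ray('top',e,8)[:,:2]
rect('keyrect',c,8)
```

```text
cork c 444.2 9.8 size 62.0 114.1 long-axis deg 113.3
rail c 631.9 131.7 size 214.5 217.9 long-axis deg 10.7
door c 622.2 -155.7 size 186.8 216.7 long-axis deg 89.2
wedge [ 412.  -269.3] 163.7 88.6 73.78842727449889 75.8710882046549
down c 574.0 -400.0 size 42.8 72.5 long-axis deg 117.0
up px [[152.4, 327.9], [154.7, 305.5], [200.9, 333.0], [203.2, 310.6]]
up [561.  371.3] 68.1 84.5 37.962144955995996 39.54339269026609
keypx [[204.3, 416.2], [219.3, 410.0], [221.2, 414.5], [206.2, 420.7]] 21.5
keyrect c 396.4 312.3 size 8.5 27.3 long-axis deg 111.6
```

Run:
```python
from h import *
f=np.load('top0.npz');i,d=f['i'],f['d'];P=cloud('top',d)
k=4
I=cv2.resize(cv2.bilateralFilter(i,5,30,3),None,fx=k,fy=k,interpolation=cv2.INTER_CUBIC);hsv=cv2.cvtColor(I,cv2.COLOR_RGB2HSV).astype(int)
vis=[]
px=lambda c:(np.asarray(c,float).reshape(-1,2)+.5)/k-.5
def blob(lo,hi,box,close=9,op=5):
    x0,y0,x1,y1=[int(b*.7*k) for b in box]
    m=np.zeros(hsv.shape[:2],np.uint8)
    m[y0:y1,x0:x1]=((hsv>=lo)&(hsv<=hi)).all(-1)[y0:y1,x0:x1]*255
    m=cv2.morphologyEx(m,cv2.MORPH_OPEN,np.ones((op,op)))
    if close:m=cv2.morphologyEx(m,cv2.MORPH_CLOSE,np.ones((close,close)))
    c=max(cv2.findContours(m,0,1)[0],key=cv2.contourArea)
    cv2.drawContours(I,[c],-1,(255,0,255),1);return c
def rect(n,c,z):
    p=ray('top',px(c),z)[:,:2].astype(np.float32)
    (cx,cy),(w,h),a=cv2.minAreaRect(p)
    if w>h: w,h,a=h,w,a-90
    print(n,'c',round(cx,1),round(cy,1),'size',round(w,1),round(h,1),'long deg',round((a+90)%180,1))
for V in(195,205):
    rect('rail',blob((15,55,V),(30,255,255),(240,215,375,340),15,9),19)
    rect('door',blob((15,55,V),(30,255,255),(410,220,550,335),15,9),19)
    c=blob((15,45,V),(30,255,255),(505,380,600,425),9,9)
    q=px(cv2.boxPoints(cv2.minAreaRect(c)));o=q[np.argsort(q[:,0])]
    L=ray('top',o[:2],30)[:,:2];R=ray('top',o[2:],4)[:,:2];a=L.mean(0)-R.mean(0)
    print('wedge',((L.mean(0)+R.mean(0))/2).round(1),np.linalg.norm(a).round(1),np.degrees(np.arctan2(a[1],a[0])).round(1),np.linalg.norm(L[0]-L[1]).round(1),np.linalg.norm(R[0]-R[1]).round(1))
for V in(95,105,115):
    c=blob((0,0,0),(179,255,V),(200,368,285,425),11,1)
    rect('key',c,6)
    p=ray('top',px(c),6)[:,:2];print(p[p[:,1].argmax()].round(1),p[p[:,1].argmin()].round(1),p[p[:,0].argmax()].round(1),p[p[:,0].argmin()].round(1))
cv2.imwrite('pics/m.png',cv2.resize(I[520:1220,380:1780,::-1],(800,400),interpolation=cv2.INTER_AREA))
```

```text
rail c 634.9 138.8 size 171.0 196.9 long deg 100.8
door c 635.1 -153.3 size 180.6 205.7 long deg 88.8
wedge [ 403.9 -266.7] 132.1 90.1 54.9 56.4
rail c 633.9 138.5 size 166.7 196.8 long deg 100.6
door c 628.1 -152.5 size 165.3 203.0 long deg 88.7
wedge [ 409.9 -270.8] 121.4 89.6 41.1 42.3
key c 414.5 261.8 size 41.5 138.6 long deg 123.8
[392.5 329.5] [436.7 204.5] [466.2 221.5] [386.3 320.2]
key c 425.8 266.7 size 93.8 123.3 long deg 84.5
[391.3 331.9] [435.5 203.9] [478.1 323.6] [383.9 321.4]
key c 429.1 268.0 size 96.5 129.2 long deg 89.2
[390.7 333.1] [435.5 203.3] [478.1 324.2] [380.1 221. ]
```

View pics/m.png

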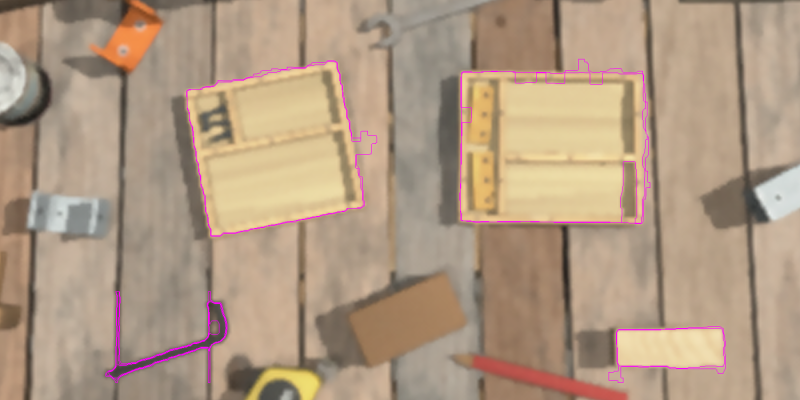

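The contours fit, apart from small bumps on the right edges of the trays and a plank gap beside the key. I'll use larger opening for the trays and a line fit for the key.

Run:
```python
from h import *
f=np.load('top0.npz');i,d=f['i'],f['d']
k=4
I=cv2.resize(cv2.bilateralFilter(i,5,30,3),None,fx=k,fy=k,interpolation=cv2.INTER_CUBIC);hsv=cv2.cvtColor(I,cv2.COLOR_RGB2HSV).astype(int)
px=lambda c:(np.asarray(c,float).reshape(-1,2)+.5)/k-.5
for n,box,z in(('rail',(240,215,375,340),19),('door',(410,220,550,335),19),('wedge',(505,380,600,425),17)):
    x0,y0,x1,y1=[int(b*.7*k) for b in box]
    m=np.zeros(hsv.shape[:2],np.uint8);m[y0:y1,x0:x1]=((hsv>=(15,45,205))&(hsv<=(30,255,255))).all(-1)[y0:y1,x0:x1]*255
    m=cv2.morphologyEx(m,cv2.MORPH_CLOSE,np.ones((15,15)))
    c=max(cv2.findContours(m,0,1)[0],key=cv2.contourArea);m[:]=0;cv2.drawContours(m,[c],-1,255,-1)
    m=cv2.morphologyEx(m,cv2.MORPH_OPEN,cv2.getStructuringElement(2,(61,61)))
    c=max(cv2.findContours(m,0,1)[0],key=cv2.contourArea)
    q=px(c)
    if n=='wedge':
        s=(q[:,0]-q[:,0].min())/np.ptp(q[:,0]);p=np.array([ray('top',a,30-26*b)[0,:2] for a,b in zip(q,s)],np.float32)
    else: p=ray('top',q,z)[:,:2].astype(np.float32)
    print(n,cv2.minAreaRect(p))
g=np.array([[188,90],[337,62],[364,207],[212,236],[461,72],[643,73],[643,222],[461,222]],float)*1.75
print(ray('top',(g+[380,520]+.5)/4-.5,19)[:,:2].round(1).tolist())
m=(hsv[:,:,2]<95);v,u=np.nonzero(m);P=ray('top',(np.c_[u,v]+.5)/k-.5,8)[:,:2]
a=np.array([391,322.]);b=np.array([432,222.]);t=(b-a)/np.linalg.norm(b-a);s=(P-a)@t;e=(P-a)@[-t[1],t[0]]
L=P[(s>5)&(s<95)&(abs(e)<7)]
vx,vy,x,y=cv2.fitLine(L.astype(np.float32),1,0,.01,.01).ravel();vx,vy=np.array([vx,vy])*np.sign(vy);ctr=np.array([x,y]);t=np.array([vx,vy])
s=(P-ctr)@t;e=(P-ctr)@[vy,-vx]
near=abs(e)<5;print('key dir',np.degrees(np.arctan2(vy,vx)),'line pt',ctr,'arm s range',[round(float(z),1) for z in np.percentile(s[near&(abs(s)<100)],[.2,99.8])])
S=P[(e>12)&(e<30)&(abs(s)<90)&(s<-30)];print('short arm s',((S-ctr)@t).mean(),'e max',np.percentile(e[(s<-50)&(s>-80)&(e<60)],99))
```

```text
rail ((633.1524047851562, 138.72695922851562), (166.89622497558594, 195.23861694335938), 11.051270484924316)
door ((628.1110229492188, -152.17578125), (202.39889526367188, 165.35012817382812), 88.73534393310547)
wedge ((409.6626281738281, -270.8251037597656), (41.979740142822266, 120.47550964355469), 0.2859984040260315)
[[696.0, 245.6], [725.1, 82.4], [564.8, 53.9], [535.9, 217.4], [711.9, -53.5], [708.0, -252.9], [544.4, -246.1], [547.2, -50.4]]
key dir 108.10648 line pt [409.6557  267.15976] arm s range [-66.5, 63.5]
short arm s -63.95232096638423 e max 36.7680208095814
```

```bash
cat > plan.py <<'E'
# usage: plan.py "x y z psi_deg open" ...   prints rows, 5 per call
import sys
from h import *
from scipy.spatial.transform import Rotation as Ro
o=ctrl.get_obs();M=Ro.from_rotvec(o["eef_rot"]).as_matrix()
p=np.array(o["tcp_pos"]);psi=np.arctan2(M[1,0],M[0,0])
print('t',round(o['t'],2),'tcp',p.round(1),'psi',np.degrees(psi).round(1),'q6',o['qpos'][5].round(2),'w',round(o['grip_width'],1),'gf',round(o['grip_force'],1),'F',np.round(o['wrist_force'],1),'tilt',(M[:,2]).round(3))
rows=[]
for a in sys.argv[1:]:
    x,y,z,g,w=map(float,a.split());T=np.array([x,y,z]);g=np.radians(g)
    dp=(psi-g+np.pi)%(2*np.pi)-np.pi
    n=max(1,int(np.ceil(max(np.linalg.norm(T-p)/50,abs(dp)/.16))))
    for k in range(n,0,-1):
        B=np.array([[np.cos(psi),np.sin(psi),0],[np.sin(psi),-np.cos(psi),0],[0,0,-1]])
        d=np.round(B.T@(T-p)/k,0 if k>1 else 1)
        dp=(psi-g+np.pi)%(2*np.pi)-np.pi;r=round(dp/k,2 if k>1 else 3)
        rows.append([w,d.tolist(),r]);p=p+B@d;psi-=r
    rows.append('--')
print(len(rows));print(*rows,sep=',')
E
python3 plan.py "413.9 254.3 120 108.1 30" "413.9 254.3 28 108.1 30"
```

```text
t 0.1 tcp [131.6 507.7 255.2] psi 165.5 q6 1.44 w 85.4 gf 0.0 F [ 0.1 -0.2 -0.9] tilt [-0.001 -0.002 -1.   ]
13
[30.0, [-37.0, -19.0, 15.0], np.float64(0.11)],[30.0, [-39.0, -15.0, 15.0], np.float64(0.11)],[30.0, [-41.0, -11.0, 15.0], np.float64(0.11)],[30.0, [-42.0, -6.0, 15.0], np.float64(0.11)],[30.0, [-42.0, -2.0, 15.0], np.float64(0.11)],[30.0, [-42.0, 3.0, 15.0], np.float64(0.11)],[30.0, [-42.0, 8.0, 15.0], np.float64(0.11)],[30.0, [-40.0, 12.0, 15.0], np.float64(0.12)],[30.0, [-38.8, 17.0, 15.2], np.float64(0.111)],--,[30.0, [-0.0, -0.0, 46.0], np.float64(0.0)],[30.0, [-0.0, -0.0, 46.0], np.float64(0.0)],--
```

Call:
arm_command(
  deltas=[
    [30, [-37, -19, 15], 0.11],
    [30, [-39, -15, 15], 0.11],
    [30, [-41, -11, 15], 0.11],
    [30, [-42, -6, 15], 0.11],
    [30, [-42, -2, 15], 0.11],
  ],
  grip_force=50,
)

```text
t: 0.72
tcp_pos: [288.8, 366.3, 180.3]
eef_rot: [-1.234, -2.889, 0.001]
wrist_force: [-0.4, -0.1, 1.1]
grip_width: 29.9
grip_force: 0.0
```

Call:
arm_command(
  deltas=[
    [30, [-42, 3, 15], 0.11],
    [30, [-42, 8, 15], 0.11],
    [30, [-40, 12, 15], 0.12],
    [30, [-39, 17, 15], 0.11],
    [30, [0, 0, 0], 0],
  ],
)

```text
t: 1.35
tcp_pos: [414.5, 252.2, 119.1]
eef_rot: [-1.848, -2.539, 0.006]
wrist_force: [-0.4, 0.6, 0.1]
grip_width: 29.7
grip_force: 0.0
```

```bash
sed -i 's/rows.append(\[w,d.tolist(),r\])/rows.append([w,d.tolist(),float(r)])/' plan.py
python3 - <<'E'
from h import *
i,d=snap('top','t1')
cv2.imwrite('pics/t1b.png',cv2.resize(i[230:330,100:260,::-1],(800,500),interpolation=cv2.INTER_CUBIC))
E
python3 plan.py "413.9 254.3 28 108.1 30"
```

```text
t 1.4 tcp [413.9 253.5 120. ] psi 108.0 q6 1.67 w 30.1 gf 0.0 F [0.5 0.9 0.2] tilt [-0.003 -0.001 -1.   ]
3
[30.0, [0.0, 0.0, 46.0], -0.0],[30.0, [0.8, 0.3, 46.0], -0.001],--
```

Call:
arm_command(
  deltas=[
    [30, [0, 0, 46], 0],
    [30, [1, 0, 36], 0],
    [30, [0, 0, 10], 0],
    [30, [0, 0, 0], 0],
  ],
)

```text
t: 1.9
tcp_pos: [413.1, 256.0, 29.4]
eef_rot: [-1.841, -2.545, 0.001]
wrist_force: [1.0, -0.7, 0.3]
grip_width: 29.9
grip_force: 0.0
```

Call:
arm_command(
  deltas=[
    [0, [0, 0, 0], 0],
    [0, [0, 0, 0], 0],
    [0, [0, 0, 0], 0],
    [0, [0, 0, 0], 0],
    [0, [0, 0, 0], 0],
  ],
)

```text
t: 2.52
tcp_pos: [415.3, 256.5, 31.4]
eef_rot: [1.842, 2.543, 0.006]
wrist_force: [-0.8, 0.1, 6.1]
grip_width: 5.9
grip_force: 49.6
```

Call:
arm_command(
  deltas=[
    [0, [0, 0, -20], 0],
    [0, [0, 0, -50], 0],
    [0, [0, 0, -30], 0],
    [0, [0, 0, 0], 0],
    [0, [0, 0, 0], 0],
  ],
)

```text
t: 3.15
tcp_pos: [413.4, 255.3, 128.3]
eef_rot: [-1.843, -2.544, 0.002]
wrist_force: [-0.7, 0.4, -0.8]
grip_width: 6.0
grip_force: 48.9
```

```bash
python3 plan.py "586.8 129.9 120 100 0" "586.8 129.9 38 100 0"
```

```text
t 3.15 tcp [413.4 255.3 128.3] psi 108.2 q6 1.67 w 6.0 gf 48.9 F [-0.7  0.4 -0.8] tilt [-0.001 -0.001 -1.   ]
9
[0.0, [-35.0, 25.0, 2.0], 0.03],[0.0, [-34.0, 26.0, 2.0], 0.03],[0.0, [-33.0, 27.0, 1.0], 0.03],[0.0, [-32.0, 28.0, 2.0], 0.03],[0.0, [-31.1, 29.7, 1.3], 0.022],--,[0.0, [-0.0, -0.0, 41.0], 0.0],[0.0, [-0.0, -0.0, 41.0], 0.0],--
```

```bash
python3 - <<'E'
from h import *
i,d=snap('side','s1')
K,R,t=cal('side');q=K@(R@np.array([413,255,105.])+t);q=(q[:2]/q[2]).astype(int);print(q)
c=i[max(0,q[1]-60):q[1]+60,max(0,q[0]-80):q[0]+80,::-1]
cv2.imwrite('pics/s1b.png',cv2.resize(c,(800,600),interpolation=cv2.INTER_CUBIC))
E
python3 plan.py
```

```text
[182 156]
t 3.2 tcp [412.9 255.1 127.6] psi 108.2 q6 1.67 w 5.6 gf 48.9 F [-1.  -0.8 -0.9] tilt [-0.003 -0.001 -1.   ]
0
```

View pics/s1b.png

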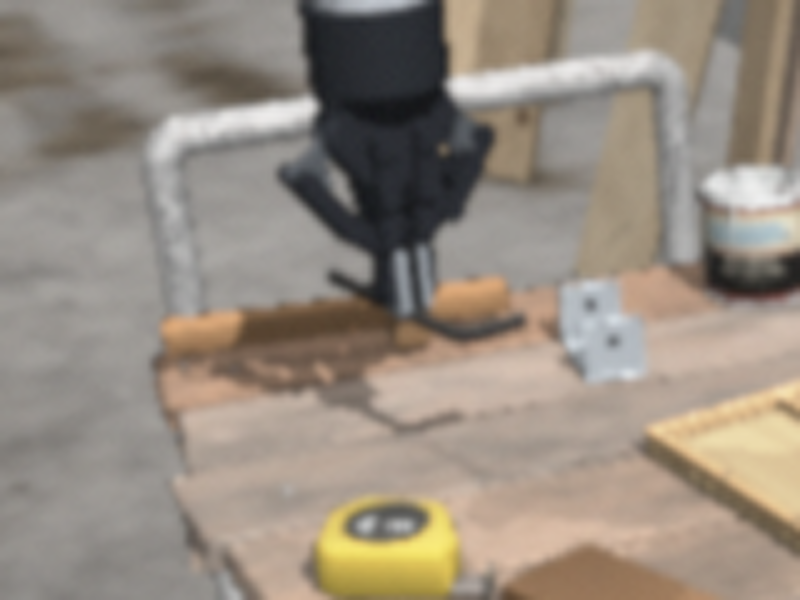

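The side crop shows the key held level at the fingertips (425,320), with the short arm at (500,325). I'll place it.

Call:
arm_command(
  deltas=[
    [0, [-35, 25, 2], 0.03],
    [0, [-34, 26, 2], 0.03],
    [0, [-33, 27, 1], 0.03],
    [0, [-32, 28, 2], 0.03],
    [0, [-31, 30, 1], 0.02],
  ],
)

```text
t: 3.82
tcp_pos: [587.1, 129.3, 118.6]
eef_rot: [-2.015, -2.406, 0.005]
wrist_force: [0.1, -0.0, -0.0]
grip_width: 6.0
grip_force: 49.0
```

Call:
arm_command(
  deltas=[
    [0, [0, 0, 20], 0],
    [0, [0, 0, 20], 0],
    [0, [0, 0, 10], 0],
    [0, [0, 0, 0], 0],
  ],
)

```text
t: 4.32
tcp_pos: [585.8, 130.3, 69.0]
eef_rot: [-2.014, -2.407, 0.005]
wrist_force: [-0.7, 0.1, -0.7]
grip_width: 5.6
grip_force: 49.0
```

```bash
python3 plan.py "586.8 129.9 41 100 0"
```

```text
t 4.33 tcp [585.8 130.3  69. ] psi 100.1 q6 1.5 w 5.6 gf 49.0 F [-0.7  0.1 -0.7] tilt [-0.004 -0.    -1.   ]
2
[0.0, [-0.6, 0.9, 28.0], 0.003],--
```

Call:
arm_command(
  deltas=[
    [0, [-1, 1, 22], 0],
    [0, [0, 0, 4], 0],
    [0, [0, 0, 3], 0],
    [0, [0, 0, 0], 0],
  ],
)

```text
t: 4.82
tcp_pos: [589.1, 129.7, 43.0]
eef_rot: [2.016, 2.409, 0.001]
wrist_force: [0.2, -0.1, -0.3]
grip_width: 5.7
grip_force: 49.0
```

Call:
arm_command(
  deltas=[
    [18, [0, 0, 0], 0],
    [18, [0, 0, 0], 0],
    [18, [0, 0, -10], 0],
    [18, [0, 0, -35], 0],
    [18, [0, 0, -45], 0],
  ],
)

```text
t: 5.45
tcp_pos: [587.8, 129.5, 132.6]
eef_rot: [-2.015, -2.408, 0.003]
wrist_force: [0.8, -0.1, 0.3]
grip_width: 17.8
grip_force: 0.0
```

```bash
python3 plan.py "557.9 338.9 130 84.5 80" "557.9 338.9 40 84.5 80"
```

```text
t 5.45 tcp [587.8 129.5 132.6] psi 100.1 q6 1.5 w 17.8 gf 0.0 F [ 0.8 -0.1  0.3] tilt [-0.002 -0.    -1.   ]
9
[80.0, [42.0, 1.0, 1.0], 0.05],[80.0, [42.0, -1.0, 0.0], 0.06],[80.0, [42.0, -3.0, 1.0], 0.05],[80.0, [42.0, -5.0, 0.0], 0.06],[80.0, [42.5, -7.5, 0.6], 0.053],--,[80.0, [-0.0, -0.0, 45.0], -0.0],[80.0, [-0.0, -0.0, 45.0], -0.0],--
```

Call:
arm_command(
  deltas=[
    [80, [42, 1, 1], 0.05],
    [80, [42, -1, 0], 0.06],
    [80, [42, -3, 1], 0.05],
    [80, [42, -5, 0], 0.06],
    [80, [43, -8, 1], 0.05],
  ],
)

```text
t: 6.08
tcp_pos: [558.5, 341.0, 130.6]
eef_rot: [2.324, 2.113, 0.003]
wrist_force: [0.3, -0.6, -0.6]
grip_width: 79.8
grip_force: 0.0
```

Call:
arm_command(
  deltas=[
    [80, [0, 0, 40], 0],
    [80, [0, 0, 30], 0],
    [80, [0, 0, 10], 0],
    [80, [0, 0, 10], 0],
    [80, [0, 0, 0], 0],
  ],
)

```text
t: 6.7
tcp_pos: [558.6, 339.5, 39.7]
eef_rot: [2.323, 2.115, 0.001]
wrist_force: [0.7, -0.8, 0.1]
grip_width: 79.9
grip_force: 0.0
```

```bash
python3 plan.py "557.9 338.9 40 84.5 80"
python3 - <<'E'
from h import *
i,d=snap('top','t2')
cv2.imwrite('pics/t2b.png',cv2.resize(i[140:260,90:290,::-1],(800,480),interpolation=cv2.INTER_CUBIC))
E
```

```text
t 6.7 tcp [558.6 339.5  39.7] psi 84.7 q6 2.11 w 79.9 gf 0.0 F [ 0.7 -0.8  0.1] tilt [ 0.  0. -1.]
2
[80.0, [-0.6, -0.7, -0.3], 0.003],--
```

View pics/t2b.png

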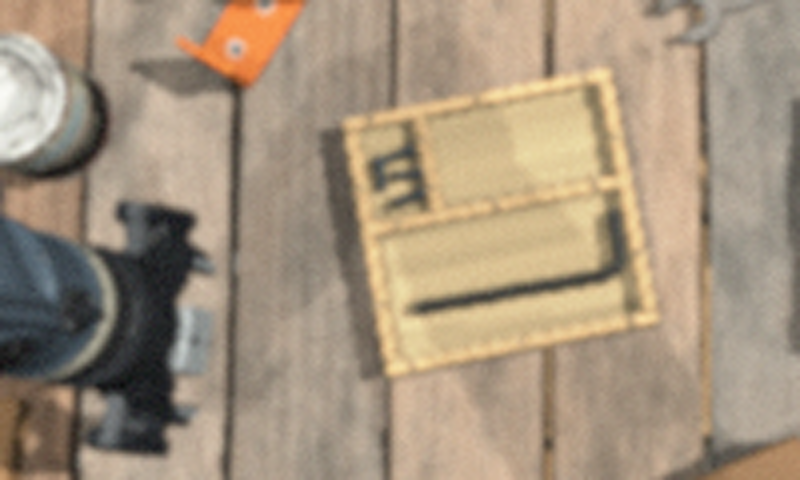

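The key lies in its bay at (410–625, 240–310), but its bend end is close to the right fence at (630,260). I'll check its position numerically while gripping the bracket.

Call:
arm_command(
  deltas=[
    [0, [0, 0, 0], 0],
    [0, [0, 0, 0], 0],
    [0, [0, 0, 0], 0],
    [0, [0, 0, 0], 0],
    [0, [0, 0, 0], 0],
  ],
  grip_force=60,
)

```text
t: 7.38
tcp_pos: [559.0, 339.8, 40.6]
eef_rot: [2.322, 2.115, 0.003]
wrist_force: [-0.8, 0.2, 6.0]
grip_width: 38.1
grip_force: 60.6
```

Call:
arm_command(
  deltas=[
    [0, [0, 0, -10], 0],
    [0, [0, 0, -40], 0],
    [0, [0, 0, -40], 0],
    [0, [0, 0, 0], 0],
  ],
)

```text
t: 7.88
tcp_pos: [560.6, 340.8, 133.7]
eef_rot: [2.321, 2.114, 0.012]
wrist_force: [0.1, 0.2, -1.1]
grip_width: 38.2
grip_force: 60.8
```

```bash
python3 plan.py "685 93.9 140 100 0" "685 93.9 52 100 0"
python3 - <<'E'
from h import *
f=np.load('t2.npz');i,d=f['i'],f['d'];P=cloud('top',d)
I=cv2.resize(i,None,fx=4,fy=4,interpolation=cv2.INTER_CUBIC);V=I.max(-1).astype(int)
v,u=np.nonzero(V<95);c,s=np.cos(np.radians(10)),np.sin(np.radians(10))
def T(uv,z):
    w=ray('top',uv,z)[:,:2]-[630.5,149.8];return w@np.array([[c,-s],[s,c]])
q=T((np.c_[u,v]+.5)/4-.5,14);m=(abs(q[:,0]+34)<38)&(abs(q[:,1])<75);q=q[m]
L=q[q[:,0]<np.median(q[:,0])+6]
print('long arm x',np.polyfit(L[:,1],L[:,0],1),'y',np.percentile(q[:,1],[.5,1,99,99.5]),'x',np.percentile(q[:,0],[1,99]))
h=P[...,2];w=P[...,:2]-[630.5,149.8];t=w@np.array([[c,-s],[s,c]])
for y in range(-80,81,20):
    k=(abs(t[...,1]-y)<6)&(abs(t[...,0]+46.5)<3);print(y,np.median(h[k]).round(1),end='; ')
# fence corners at z 19 in tray coords from t2b picture
g=np.array([[345,120],[610,70],[658,322],[390,375],[600,180],[640,310]],float);print(T(g/4+[90,140]-.4,19).round(1).tolist())
E
```

```text
t 7.88 tcp [560.6 340.8 133.7] psi 84.7 q6 2.11 w 38.2 gf 60.8 F [ 0.1  0.2 -1.1] tilt [ 0.007  0.003 -1.   ]
10
[0.0, [-39.0, 24.0, -1.0], -0.04],[0.0, [-40.0, 23.0, -1.0], -0.05],[0.0, [-41.0, 21.0, -1.0], -0.04],[0.0, [-42.0, 19.0, -1.0], -0.05],[0.0, [-43.0, 17.0, -1.0], -0.04],[0.0, [-43.3, 15.8, -1.3], -0.047],--,[0.0, [-0.0, -0.0, 44.0], -0.0],[0.0, [-0.0, -0.0, 44.0], -0.0],--
long arm x [-6.76102087e-03 -4.48511452e+01] y [-70.0153443  -69.80751056  58.48759586  59.51419362] x [-47.66213955  -9.95397558]
-80 18.1; -60 16.6; -40 17.4; -20 16.7; 0 17.7; 20 16.3; 40 17.9; 60 13.7; 80 17.1; [[80.1, 85.7], [80.5, -82.7], [-81.2, -83.6], [-82.5, 83.9], [12.8, -64.2], [-71.8, -74.1]]
```

Call:
arm_command(
  deltas=[
    [0, [-39, 24, -1], -0.04],
    [0, [-40, 23, -1], -0.05],
    [0, [-41, 21, -1], -0.04],
    [0, [-42, 19, -1], -0.05],
    [0, [-43, 17, -1], -0.04],
  ],
)

```text
t: 8.5
tcp_pos: [660.7, 132.2, 131.3]
eef_rot: [-2.072, -2.357, 0.005]
wrist_force: [0.0, 0.0, -1.6]
grip_width: 38.4
grip_force: 60.8
```

Call:
arm_command(
  deltas=[
    [0, [-43, 16, -1], -0.05],
    [0, [0, 0, 0], 0],
    [0, [0, 0, 40], 0],
    [0, [0, 0, 20], 0],
    [0, [0, 0, 0], 0],
  ],
)

```text
t: 9.12
tcp_pos: [679.4, 93.7, 70.7]
eef_rot: [-2.011, -2.405, 0.009]
wrist_force: [-0.1, -0.6, -1.7]
grip_width: 38.1
grip_force: 60.9
```

```bash
python3 plan.py "685 93.9 51 100 0"
python3 - <<'E'
from h import *
i,d=snap('side','s2')
K,R,t=cal('side');q=K@(R@np.array([680,110,50.])+t);q=(q[:2]/q[2]).astype(int);print(q)
c=i[max(0,q[1]-60):q[1]+45,max(0,q[0]-70):q[0]+70,::-1]
cv2.imwrite('pics/s2b.png',cv2.resize(c,(800,600),interpolation=cv2.INTER_CUBIC))
E
```

```text
t 9.12 tcp [679.4  93.7  70.7] psi 100.2 q6 1.43 w 38.1 gf 60.9 F [-0.1 -0.6 -1.7] tilt [-0.009 -0.    -1.   ]
2
[0.0, [-0.7, 5.5, 19.7], 0.003],--
[292 175]
```

View pics/s2b.png

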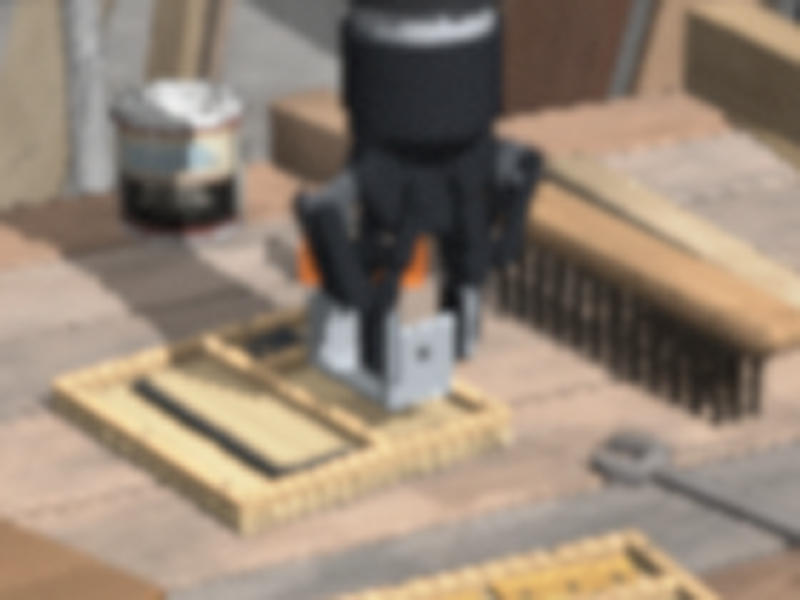

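The bracket hangs level over its bay (web at 350,375), about 20 mm up. I'll correct the 5 mm and lower it.

Call:
arm_command(
  deltas=[
    [0, [-1, 5, 8], 0],
    [0, [0, 0, 5], 0],
    [0, [0, 0, 4], 0],
    [0, [0, 0, 1], 0],
    [0, [0, 0, 0], 0],
  ],
)

```text
t: 9.8
tcp_pos: [687.9, 92.9, 57.3]
eef_rot: [-2.016, -2.409, 0.0]
wrist_force: [-0.1, -0.5, -2.5]
grip_width: 38.0
grip_force: 60.9
```

```bash
python3 plan.py "685 93.9 51 100 0"
```

```text
t 9.8 tcp [687.9  92.9  57.3] psi 100.1 q6 1.43 w 38.0 gf 60.9 F [-0.1 -0.5 -2.5] tilt [-0.  0. -1.]
2
[0.0, [1.5, -2.7, 6.3], 0.002],--
```

Call:
arm_command(
  deltas=[
    [0, [1, -2, 3], 0],
    [0, [0, 0, 0], 0],
    [0, [0, 0, 0], 0],
  ],
)

```text
t: 10.18
tcp_pos: [685.7, 93.6, 54.3]
eef_rot: [-2.016, -2.409, 0.0]
wrist_force: [0.1, -0.7, -2.2]
grip_width: 38.1
grip_force: 60.9
```

```bash
python3 plan.py "685 93.9 51 100 0"
```

```text
t 10.18 tcp [685.7  93.6  54.3] psi 100.1 q6 1.43 w 38.1 gf 60.9 F [ 0.1 -0.7 -2.2] tilt [-0. -0. -1.]
2
[0.0, [0.4, -0.7, 3.3], 0.003],--
```

Call:
arm_command(
  deltas=[
    [0, [0, 0, 2], 0],
    [0, [0, 0, 1], 0],
    [0, [0, 0, 0.5], 0],
    [0, [0, 0, 0], 0],
  ],
)

```text
t: 10.68
tcp_pos: [685.8, 93.6, 50.7]
eef_rot: [-2.016, -2.409, 0.0]
wrist_force: [0.7, -0.9, -2.2]
grip_width: 38.1
grip_force: 60.9
```

```bash
python3 plan.py
```

```text
t 10.68 tcp [685.8  93.6  50.7] psi 100.1 q6 1.43 w 38.1 gf 60.9 F [ 0.7 -0.9 -2.2] tilt [-0.  0. -1.]
0
```

Call:
arm_command(
  deltas=[
    [0, [0, 0, 1], 0],
    [0, [0, 0, 0], 0],
    [58, [0, 0, 0], 0],
    [58, [0, 0, 0], 0],
    [58, [0, 0, -3], 0],
  ],
)

```text
t: 11.3
tcp_pos: [685.8, 93.6, 53.0]
eef_rot: [-2.016, -2.409, -0.0]
wrist_force: [-0.4, -0.1, -1.0]
grip_width: 57.5
grip_force: 0.0
```

Call:
arm_command(
  deltas=[
    [58, [0, 0, -15], 0],
    [58, [0, 0, -35], 0],
    [58, [0, 0, -45], 0],
    [58, [0, 0, 0], 0],
  ],
)

```text
t: 11.8
tcp_pos: [689.4, 93.7, 155.9]
eef_rot: [2.01, 2.402, 0.013]
wrist_force: [0.0, 0.0, -0.2]
grip_width: 58.1
grip_force: 0.0
```

```bash
python3 plan.py "600 -150 150 105 80" "576.3 -404.5 130 117 80"  "576.3 -404.5 53 117 80"
```

```text
t 11.8 tcp [689.4  93.7 155.9] psi 100.1 q6 1.43 w 58.1 gf 0.0 F [ 0.   0.  -0.2] tilt [ 0.013  0.001 -1.   ]
17
[80.0, [-37.0, -22.0, 1.0], -0.01],[80.0, [-37.0, -22.0, 1.0], -0.01],[80.0, [-37.0, -23.0, 1.0], -0.02],[80.0, [-37.0, -23.0, 1.0], -0.01],[80.0, [-36.0, -24.0, 1.0], -0.02],[80.0, [-35.9, -23.9, 0.9], -0.015],--,[80.0, [-40.0, -15.0, 3.0], -0.03],[80.0, [-39.0, -16.0, 3.0], -0.04],[80.0, [-39.0, -18.0, 4.0], -0.03],[80.0, [-38.0, -19.0, 3.0], -0.04],[80.0, [-38.0, -20.0, 4.0], -0.03],[80.0, [-36.9, -20.7, 3.0], -0.039],--,[80.0, [-0.0, -0.0, 39.0], -0.0],[80.0, [-0.0, -0.0, 38.0], -0.0],--
```

Call:
arm_command(
  deltas=[
    [80, [-37, -22, 1], -0.01],
    [80, [-37, -22, 1], -0.01],
    [80, [-37, -23, 1], -0.02],
    [80, [-37, -23, 1], -0.01],
    [80, [-36, -24, 1], -0.02],
  ],
)

```text
t: 12.42
tcp_pos: [610.2, -110.7, 142.9]
eef_rot: [1.93, 2.479, 0.0]
wrist_force: [0.3, -0.4, 1.1]
grip_width: 80.0
grip_force: 0.0
```

Call:
arm_command(
  deltas=[
    [80, [-36, -24, 1], -0.01],
    [80, [-40, -15, 3], -0.03],
    [80, [-39, -16, 3], -0.04],
    [80, [-39, -18, 4], -0.03],
    [80, [-38, -19, 3], -0.04],
  ],
)

```text
t: 13.05
tcp_pos: [578.3, -320.9, 128.7]
eef_rot: [-1.738, -2.617, -0.0]
wrist_force: [0.6, -0.8, 1.0]
grip_width: 79.8
grip_force: 0.0
```

Call:
arm_command(
  deltas=[
    [80, [-38, -20, 4], -0.03],
    [80, [-37, -21, 3], -0.04],
    [80, [0, 0, 20], 0],
    [80, [0, 0, 0], 0],
    [80, [0, 0, 0], 0],
  ],
)

```text
t: 13.68
tcp_pos: [571.2, -404.3, 102.2]
eef_rot: [-1.646, -2.675, -0.0]
wrist_force: [0.3, 0.7, 0.1]
grip_width: 79.9
grip_force: 0.0
```

```bash
python3 plan.py "576.3 -404.5 53 117 80"
python3 - <<'E'
from h import *
i,d=snap('top','t3');P=cloud('top',d)
cv2.imwrite('pics/t3b.png',cv2.resize(i[140:260,160:360,::-1],(800,480),interpolation=cv2.INTER_CUBIC))
E
```

```text
t 13.68 tcp [ 571.2 -404.3  102.2] psi 116.8 q6 0.39 w 79.9 gf 0.0 F [0.3 0.7 0.1] tilt [-0.  0. -1.]
2
[80.0, [-2.5, 4.4, 49.2], -0.004],--
```

View pics/t3b.png

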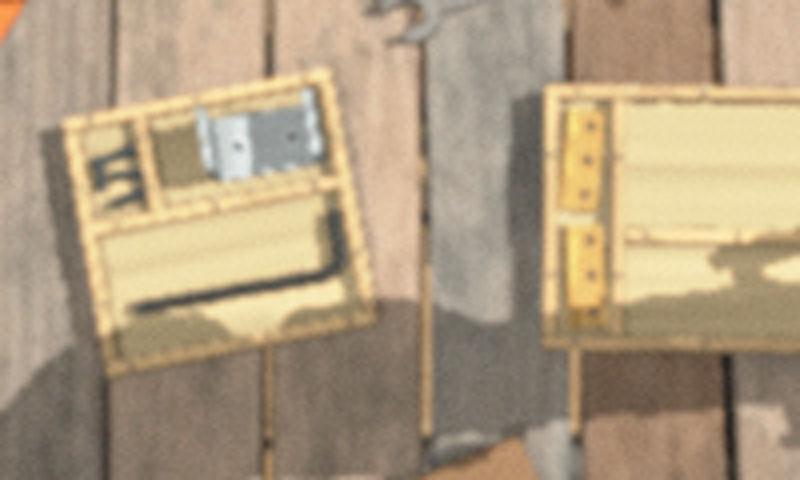

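The up-bracket sits in its bay at (205–320, 95–180). I'll measure its legs in the tray frame before bringing the other one, and grip the down-bracket now.

Call:
arm_command(
  deltas=[
    [80, [-2, 4, 25], 0],
    [80, [0, 0, 15], 0],
    [80, [0, 0, 9], 0],
    [80, [0, 0, 0], 0],
    [80, [0, 0, 0], 0],
  ],
)

```text
t: 14.35
tcp_pos: [575.9, -405.1, 53.7]
eef_rot: [1.646, 2.674, -0.0]
wrist_force: [0.0, -0.5, -0.1]
grip_width: 80.0
grip_force: 0.0
```

```bash
python3 plan.py "576.3 -404.5 53 117 80"
python3 - <<'E'
from h import *
f=np.load('t3.npz');i,d=f['i'],f['d'];P=cloud('top',d)
c,s=np.cos(np.radians(10)),np.sin(np.radians(10));M=np.array([[c,-s],[s,c]])
T=lambda uv,z:(ray('top',uv,z)[:,:2]-[630.5,149.8])@M
# from t3b: leg-top left edge corners, right leg top corners (approx by eye)
g=np.array([[197,112],[212,183],[303,92],[320,158]],float)/4+[160,140]-.4
print(T(g,49).round(1).tolist(), T(g,9).round(1).tolist())
t=(P[...,:2]-[630.5,149.8])@M;h=P[...,2]
for y in range(-80,40,4):
    k=(abs(t[...,1]-y)<2.5)&(abs(t[...,0]-44)<14);print(y,np.percentile(h[k],[10,50,90]).round(0),end=' ')
hi=(h>38)&(abs(t[...,0]-44)<40)&(abs(t[...,1]+22)<60);print('\nhigh pts x',np.percentile(t[hi][:,0],[3,50,97]),'y',np.sort(t[hi][:,1]).round(0))
E
```

```text
t 14.35 tcp [ 575.9 -405.1   53.7] psi 116.8 q6 0.4 w 80.0 gf 0.0 F [ 0.  -0.5 -0.1] tilt [ 0.001 -0.001 -1.   ]
2
[80.0, [0.4, 0.6, 0.7], -0.004],--
[[61.9, -0.4], [17.2, -1.9], [62.1, -65.6], [20.1, -68.6]] [[72.3, 5.2], [25.6, 3.5], [72.4, -62.9], [28.6, -66.0]]
-80 [16. 19. 20.] -76 [ 9. 18. 21.] -72 [ 8. 11. 44.] -68 [16. 46. 50.] -64 [14. 18. 49.] -60 [12. 14. 15.] -56 [12. 14. 15.] -52 [12. 14. 16.] -48 [12. 14. 16.] -44 [12. 14. 15.] -40 [12. 14. 16.] -36 [11. 14. 15.] -32 [12. 14. 16.] -28 [12. 15. 17.] -24 [12. 14. 16.] -20 [12. 14. 16.] -16 [12. 14. 17.] -12 [12. 14. 15.] -8 [12. 14. 17.] -4 [14. 42. 50.] 0 [49. 50. 51.] 4 [ 9. 10. 11.] 8 [ 7. 10. 11.] 12 [ 7.  9. 10.] 16 [ 7.  9. 12.] 20 [ 7.  9. 11.] 24 [ 6.  9. 10.] 28 [ 7.  9. 12.] 32 [ 8. 10. 13.] 36 [10. 18. 22.] 
high pts x [25.51315235 43.88342523 63.06016601] y [-70. -70. -70. -70. -70. -70. -70. -70. -70. -70. -70. -69. -69. -69.
 -69. -69. -69. -68. -68. -68. -68. -68. -68. -68. -67. -67. -67. -67.
 -67. -67. -67. -66. -66. -66. -66. -66. -66. -66. -65.  -5.  -5.  -5.
  -5.  -5.  -5.  -5.  -5.  -5.  -5.  -5.  -5.  -5.  -4.  -4.  -4.  -4.
  -4.  -4.  -4.  -3.  -3.  -3.  -3.  -3.  -3.  -3.  -2.  -2.  -2.  -2.
  -2.  -2.  -2.  -2.  -1.  -1.  -1.  -1.  -1.  -1.  -1.  -0.]
```

The up-bracket is level (web at 14 mm, legs at tray y = -67 and -2). I'm gripping the down-bracket.

Call:
arm_command(
  deltas=[
    [80, [0, 0, 2], 0],
    [0, [0, 0, 0], 0],
    [0, [0, 0, 0], 0],
    [0, [0, 0, 0], 0],
    [0, [0, 0, 0], 0],
  ],
)

```text
t: 14.98
tcp_pos: [576.0, -404.9, 51.5]
eef_rot: [1.646, 2.674, 0.0]
wrist_force: [-0.3, 0.5, 3.0]
grip_width: 38.1
grip_force: 60.2
```

Call:
arm_command(
  deltas=[
    [0, [0, 0, 0], 0],
    [0, [0, 0, -10], 0],
    [0, [0, 0, -30], 0],
    [0, [0, 0, -30], 0],
    [0, [0, 0, 0], 0],
  ],
)

```text
t: 15.6
tcp_pos: [576.9, -406.3, 124.2]
eef_rot: [1.644, 2.67, -0.002]
wrist_force: [1.4, -1.7, -2.1]
grip_width: 37.9
grip_force: 60.6
```

```bash
python3 plan.py "600 -150 150 105 0" "650 100 140 100 0" "677.3 137.7 110 100 0"
```

```text
t 15.6 tcp [ 576.9 -406.3  124.2] psi 116.7 q6 0.4 w 37.9 gf 60.6 F [ 1.4 -1.7 -2.1] tilt [ 0.004 -0.004 -1.   ]
17
[0.0, [36.0, 23.0, -4.0], 0.03],[0.0, [37.0, 21.0, -4.0], 0.03],[0.0, [38.0, 20.0, -4.0], 0.04],[0.0, [39.0, 19.0, -5.0], 0.03],[0.0, [39.0, 18.0, -4.0], 0.04],[0.0, [39.5, 16.5, -4.8], 0.035],--,[0.0, [38.0, 19.0, 2.0], 0.01],[0.0, [38.0, 18.0, 2.0], 0.02],[0.0, [39.0, 18.0, 2.0], 0.01],[0.0, [39.0, 17.0, 1.0], 0.02],[0.0, [39.0, 17.0, 2.0], 0.01],[0.0, [39.3, 15.8, 1.0], 0.017],--,[0.0, [16.0, 17.0, 15.0], 0.0],[0.0, [16.4, 16.5, 15.0], 0.0],--
```

Call:
arm_command(
  deltas=[
    [0, [36, 23, -4], 0.03],
    [0, [37, 21, -4], 0.03],
    [0, [38, 20, -4], 0.04],
    [0, [39, 19, -5], 0.03],
    [0, [39, 18, -4], 0.04],
  ],
)

```text
t: 16.23
tcp_pos: [593.3, -189.4, 139.4]
eef_rot: [-1.868, -2.521, 0.002]
wrist_force: [0.7, 0.2, -1.3]
grip_width: 37.7
grip_force: 60.6
```

Call:
arm_command(
  deltas=[
    [0, [40, 16, -5], 0.03],
    [0, [38, 19, 2], 0.01],
    [0, [38, 18, 2], 0.02],
    [0, [39, 18, 2], 0.01],
    [0, [39, 17, 1], 0.02],
  ],
)

```text
t: 16.85
tcp_pos: [629.1, 20.1, 137.0]
eef_rot: [-1.979, -2.436, 0.004]
wrist_force: [0.6, -0.7, -1.9]
grip_width: 37.8
grip_force: 60.6
```

Call:
arm_command(
  deltas=[
    [0, [39, 17, 2], 0.01],
    [0, [39, 16, 1], 0.02],
    [0, [16, 17, 10], 0],
    [0, [16, 16, 10], 0],
    [0, [0, 0, 0], 0],
  ],
)

```text
t: 17.48
tcp_pos: [672.1, 140.2, 112.5]
eef_rot: [-2.011, -2.408, 0.007]
wrist_force: [-1.2, 0.0, -2.4]
grip_width: 38.1
grip_force: 60.7
```

```bash
python3 plan.py "677.3 137.7 110 100 0"
```

```text
t 17.48 tcp [672.1 140.2 112.5] psi 100.3 q6 1.5 w 38.1 gf 60.7 F [-1.2  0.  -2.4] tilt [-0.006 -0.001 -1.   ]
2
[0.0, [-3.3, 4.7, 2.5], 0.004],--
```

Call:
arm_command(
  deltas=[
    [0, [-3, 4, 5], 0],
    [0, [0, 0, 5], 0],
    [0, [0, 0, 0], 0],
    [0, [0, 0, 0], 0],
  ],
)

```text
t: 17.98
tcp_pos: [678.2, 136.4, 107.2]
eef_rot: [2.017, 2.408, 0.0]
wrist_force: [0.5, 0.2, -2.6]
grip_width: 37.9
grip_force: 60.7
```

```bash
python3 plan.py "677.3 137.7 66 100 0"
python3 - <<'E'
from h import *
i,d=snap('side','s3')
K,R,t=cal('side');q=K@(R@np.array([680,130,50.])+t);q=(q[:2]/q[2]).astype(int)
c=i[max(0,q[1]-45):q[1]+30,max(0,q[0]-50):q[0]+50,::-1]
cv2.imwrite('pics/s3b.png',cv2.resize(c,(800,600),interpolation=cv2.INTER_CUBIC))
E
```

```text
t 17.98 tcp [678.2 136.4 107.2] psi 100.1 q6 1.5 w 37.9 gf 60.7 F [ 0.5  0.2 -2.6] tilt [ 0.  0. -1.]
2
[0.0, [1.4, -0.7, 41.2], 0.002],--
```

View pics/s3b.png

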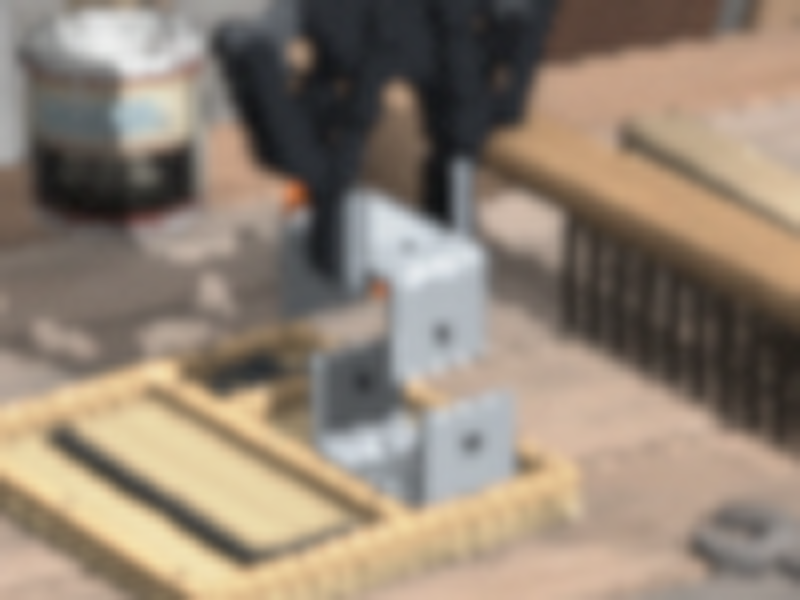

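The down-bracket hangs level (450,260), its near leg between the legs of the lower one at (350,390) and (470,450). I'm lowering it in stages.

Call:
arm_command(
  deltas=[
    [0, [1, -1, 14], 0],
    [0, [0, 0, 12], 0],
    [0, [0, 0, 6], 0],
    [0, [0, 0, 0], 0],
    [0, [0, 0, 0], 0],
  ],
)

```text
t: 18.65
tcp_pos: [677.3, 137.7, 75.1]
eef_rot: [2.016, 2.409, 0.001]
wrist_force: [0.6, 0.2, -1.9]
grip_width: 38.3
grip_force: 60.7
```

```bash
python3 plan.py "677.3 137.7 66 100 0"
```

```text
t 18.65 tcp [677.3 137.7  75.1] psi 100.1 q6 1.5 w 38.3 gf 60.7 F [ 0.6  0.2 -1.9] tilt [ 0.001  0.    -1.   ]
2
[0.0, [-0.0, -0.0, 9.1], 0.002],--
```

Call:
arm_command(
  deltas=[
    [0, [0, 0, 4], 0],
    [0, [0, 0, 2], 0],
    [0, [0, 0, 1], 0],
    [0, [0, 0, 0], 0],
  ],
)

```text
t: 19.15
tcp_pos: [677.0, 137.6, 67.7]
eef_rot: [-2.016, -2.409, 0.0]
wrist_force: [0.6, -0.7, -2.2]
grip_width: 38.3
grip_force: 60.7
```

Call:
arm_command(
  deltas=[
    [0, [0, 0, 1], 0],
    [0, [0, 0, 0], 0],
  ],
)

```text
t: 19.4
tcp_pos: [677.0, 137.7, 66.8]
eef_rot: [-2.016, -2.409, 0.0]
wrist_force: [-0.6, 0.1, -1.0]
grip_width: 37.8
grip_force: 60.7
```

Call:
arm_command(
  deltas=[
    [0, [0, 0, 1], 0],
    [0, [0, 0, 0], 0],
  ],
)

```text
t: 19.65
tcp_pos: [677.0, 137.7, 65.7]
eef_rot: [-2.016, -2.409, 0.0]
wrist_force: [0.4, -1.0, -1.6]
grip_width: 38.4
grip_force: 60.7
```

Call:
arm_command(
  deltas=[
    [0, [0, 0, 0.5], 0],
    [56, [0, 0, 0], 0],
    [56, [0, 0, 0], 0],
    [56, [0, 0, 0], 0],
    [56, [0, 0, -5], 0],
  ],
)

```text
t: 20.27
tcp_pos: [676.7, 137.6, 70.0]
eef_rot: [-2.016, -2.409, 0.001]
wrist_force: [0.8, -0.1, 0.1]
grip_width: 55.6
grip_force: 0.0
```

Call:
arm_command(
  deltas=[
    [56, [0, 0, -20], 0],
    [56, [0, 0, -35], 0],
    [56, [0, 0, -20], 0],
    [56, [0, 0, 0], 0],
  ],
)

```text
t: 20.78
tcp_pos: [679.3, 137.9, 150.2]
eef_rot: [2.013, 2.405, 0.009]
wrist_force: [-0.2, -0.0, 1.0]
grip_width: 56.2
grip_force: 0.0
```

```bash
python3 plan.py "444.2 9.8 130 113.3 84" "444.2 9.8 37 113.3 84"
```

```text
t 20.77 tcp [679.3 137.9 150.2] psi 100.1 q6 1.5 w 56.2 gf 0.0 F [-0.2 -0.   1. ] tilt [ 0.008  0.001 -1.   ]
10
[84.0, [-14.0, -42.0, 3.0], -0.04],[84.0, [-12.0, -43.0, 3.0], -0.04],[84.0, [-11.0, -43.0, 4.0], -0.04],[84.0, [-9.0, -44.0, 3.0], -0.04],[84.0, [-7.0, -44.0, 4.0], -0.03],[84.0, [-6.2, -44.6, 3.2], -0.04],--,[84.0, [0.0, 0.0, 46.0], 0.0],[84.0, [0.0, 0.0, 47.0], 0.0],--
```

Call:
arm_command(
  deltas=[
    [84, [-14, -42, 3], -0.04],
    [84, [-12, -43, 3], -0.04],
    [84, [-11, -43, 4], -0.04],
    [84, [-9, -44, 3], -0.04],
    [84, [-7, -44, 4], -0.03],
  ],
)

```text
t: 21.4
tcp_pos: [479.6, 30.7, 127.5]
eef_rot: [-1.777, -2.59, 0.001]
wrist_force: [0.5, -0.9, 1.0]
grip_width: 84.1
grip_force: 0.0
```

Call:
arm_command(
  deltas=[
    [84, [-6, -45, 3], -0.04],
    [84, [0, 0, 20], 0],
    [84, [0, 0, 0], 0],
    [84, [0, 0, 0], 0],
  ],
)

```text
t: 21.9
tcp_pos: [441.7, 9.7, 105.5]
eef_rot: [-1.726, -2.625, -0.0]
wrist_force: [-0.6, 0.1, 0.6]
grip_width: 84.0
grip_force: 0.0
```

```bash
python3 plan.py "444.2 9.8 37 113.3 84"
python3 - <<'E'
from h import *
i,d=snap('top','t4');P=cloud('top',d)
cv2.imwrite('pics/t4b.png',cv2.resize(i[140:300,160:360,::-1],(750,600),interpolation=cv2.INTER_CUBIC))
c,s=np.cos(np.radians(10)),np.sin(np.radians(10));M=np.array([[c,-s],[s,c]])
t=(P[...,:2]-[630.5,149.8])@M;h=P[...,2]
for y in range(-76,40,4):
    k=(abs(t[...,1]-y)<2.5)&(abs(t[...,0]-44)<12);print(y,np.median(h[k]).round(1),end=' ')
k=(h>45)&(abs(t[...,0]-44)<40)&(abs(t[...,1]+15)<28);print('x',np.percentile(t[k][:,0],[2,98]))
A=np.c_[t[k],np.ones(k.sum())];print('web plane',np.linalg.lstsq(A,h[k],rcond=None)[0])
E
```

```text
t 21.9 tcp [441.7   9.7 105.5] psi 113.3 q6 1.03 w 84.0 gf 0.0 F [-0.6  0.1  0.6] tilt [-0.  0. -1.]
3
[84.0, [-0.0, 1.0, 34.0], 0.0],[84.0, [-0.9, 1.3, 34.5], 0.001],--
-76 18.9 -72 10.9 -68 48.4 -64 49.4 -60 14.1 -56 13.5 -52 21.6 -48 53.2 -44 54.3 -40 54.0 -36 53.7 -32 54.2 -28 54.0 -24 53.5 -20 53.9 -16 53.9 -12 54.4 -8 54.4 -4 54.2 0 53.9 4 54.7 8 53.7 12 53.9 16 53.9 20 53.1 24 10.4 28 9.4 32 8.1 36 16.5 x [24.20038137 62.60225328]
web plane [2.63574946e-03 3.23972138e-03 5.39333572e+01]
```

View pics/t4b.png

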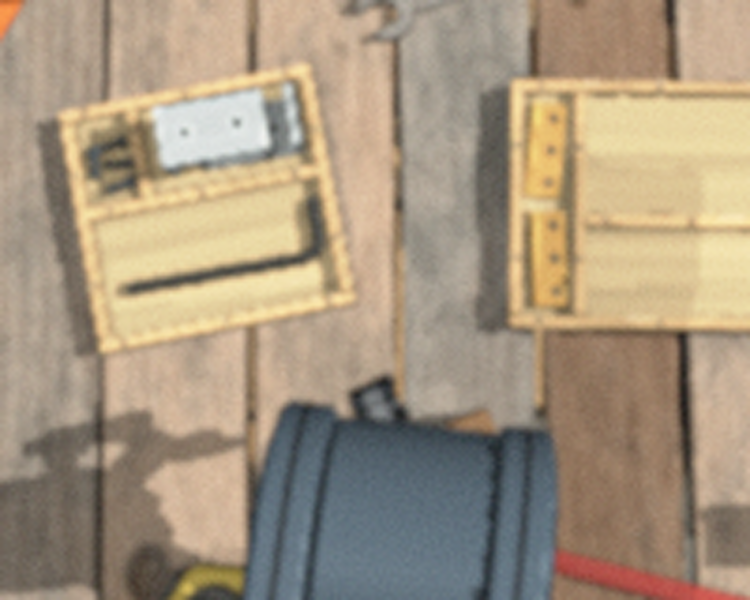

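The brackets are nested and level (web 54.0 mm, as expected; at 210,130). Next the cork block.

Call:
arm_command(
  deltas=[
    [84, [-1, 2, 34], 0],
    [84, [0, 0, 24], 0],
    [84, [0, 0, 10], 0],
    [84, [0, 0, 0], 0],
    [84, [0, 0, 0], 0],
  ],
  grip_force=50,
)

```text
t: 22.58
tcp_pos: [444.9, 9.4, 38.6]
eef_rot: [1.725, 2.623, 0.002]
wrist_force: [0.1, 0.4, -0.1]
grip_width: 83.9
grip_force: 0.0
```

Call:
arm_command(
  deltas=[
    [0, [0, 0, 0], 0],
    [0, [0, 0, 0], 0],
    [0, [0, 0, 0], 0],
    [0, [0, 0, 0], 0],
    [0, [0, 0, 0], 0],
  ],
)

```text
t: 23.2
tcp_pos: [445.1, 9.3, 38.8]
eef_rot: [1.725, 2.622, 0.002]
wrist_force: [0.3, 1.6, 6.1]
grip_width: 60.7
grip_force: 57.1
```

Call:
arm_command(
  deltas=[
    [0, [0, 0, -10], 0],
    [0, [0, 0, -30], 0],
    [0, [0, 0, -30], 0],
    [0, [0, 0, 0], 0],
  ],
)

```text
t: 23.7
tcp_pos: [445.6, 9.2, 109.9]
eef_rot: [1.724, 2.621, 0.004]
wrist_force: [0.2, -0.2, -1.1]
grip_width: 60.7
grip_force: 56.4
```

```bash
python3 plan.py "664.5 -172.3 105 89 0"
```

```text
t 23.7 tcp [445.6   9.2 109.9] psi 113.3 q6 1.03 w 60.7 gf 56.4 F [ 0.2 -0.2 -1.1] tilt [ 0.005 -0.001 -1.   ]
7
[0.0, [-42.0, 22.0, 1.0], 0.07],[0.0, [-41.0, 24.0, 1.0], 0.07],[0.0, [-39.0, 27.0, 1.0], 0.07],[0.0, [-37.0, 30.0, 1.0], 0.07],[0.0, [-34.0, 32.0, 0.0], 0.07],[0.0, [-32.3, 35.1, 0.9], 0.074],--
```

Call:
arm_command(
  deltas=[
    [0, [-42, 22, 1], 0.07],
    [0, [-41, 24, 1], 0.07],
    [0, [-39, 27, 1], 0.07],
    [0, [-37, 30, 1], 0.07],
    [0, [-34, 32, 0], 0.07],
  ],
)

```text
t: 24.32
tcp_pos: [625.6, -142.4, 100.7]
eef_rot: [-2.158, -2.279, 0.002]
wrist_force: [0.1, 0.9, -0.7]
grip_width: 60.9
grip_force: 56.3
```

Call:
arm_command(
  deltas=[
    [0, [-32, 35, 1], 0.07],
    [0, [0, 0, 10], 0],
    [0, [0, 0, 20], 0],
    [0, [0, 0, 0], 0],
    [0, [0, 0, 0], 0],
  ],
)

```text
t: 24.95
tcp_pos: [661.6, -170.7, 72.2]
eef_rot: [-2.234, -2.207, 0.001]
wrist_force: [0.4, -0.3, -2.2]
grip_width: 60.9
grip_force: 56.2
```

```bash
python3 plan.py "664.5 -172.3 48 89 0"
```

```text
t 24.95 tcp [ 661.6 -170.7   72.2] psi 89.3 q6 1.23 w 60.9 gf 56.2 F [ 0.4 -0.3 -2.2] tilt [-0.001  0.    -1.   ]
2
[0.0, [-1.6, 2.9, 24.2], 0.005],--
```

Call:
arm_command(
  deltas=[
    [0, [-2, 3, 8], 0],
    [0, [0, 0, 8], 0],
    [0, [0, 0, 5], 0],
    [0, [0, 0, 0], 0],
    [0, [0, 0, 0], 0],
  ],
)

```text
t: 25.58
tcp_pos: [665.6, -173.8, 51.4]
eef_rot: [2.236, 2.207, 0.0]
wrist_force: [-0.2, 0.8, -2.0]
grip_width: 60.7
grip_force: 56.3
```

```bash
python3 plan.py "664.5 -172.3 48 89 0"
```

```text
t 25.57 tcp [ 665.6 -173.8   51.4] psi 89.3 q6 1.23 w 60.7 gf 56.3 F [-0.2  0.8 -2. ] tilt [ 0. -0. -1.]
2
[0.0, [1.5, -1.1, 3.4], 0.004],--
```

Lower, release to 78 mm and lift; then on to the wedge.

Call:
arm_command(
  deltas=[
    [0, [1, -1, 2], 0],
    [0, [0, 0, 1.5], 0],
    [0, [0, 0, 0], 0],
    [76, [0, 0, 0], 0],
    [76, [0, 0, 0], 0],
  ],
)

```text
t: 26.2
tcp_pos: [664.8, -172.9, 48.1]
eef_rot: [2.236, 2.206, 0.0]
wrist_force: [0.8, 0.4, -0.1]
grip_width: 75.8
grip_force: 0.0
```

Call:
arm_command(
  deltas=[
    [76, [0, 0, 0], 0],
    [76, [0, 0, -5], 0],
    [76, [0, 0, -30], 0],
    [76, [0, 0, -40], 0],
    [76, [0, 0, 0], 0],
  ],
)

```text
t: 26.82
tcp_pos: [667.6, -173.8, 128.8]
eef_rot: [2.229, 2.201, 0.007]
wrist_force: [1.3, 0.2, 0.5]
grip_width: 75.8
grip_force: 0.0
```

```bash
python3 plan.py "409.7 -235.8 110 90 70"
```

```text
t 26.82 tcp [ 667.6 -173.8  128.8] psi 89.3 q6 1.23 w 75.8 gf 0.0 F [1.3 0.2 0.5] tilt [ 0.01  -0.004 -1.   ]
7
[70.0, [-11.0, -43.0, 3.0], -0.0],[70.0, [-11.0, -43.0, 3.0], -0.0],[70.0, [-11.0, -43.0, 3.0], -0.0],[70.0, [-11.0, -43.0, 3.0], -0.0],[70.0, [-11.0, -43.0, 3.0], -0.01],[70.0, [-9.9, -42.1, 3.8], -0.003],--
```

Call:
arm_command(
  deltas=[
    [70, [-11, -43, 3], 0],
    [70, [-11, -43, 3], 0],
    [70, [-11, -43, 3], 0],
    [70, [-11, -43, 3], 0],
    [70, [-11, -43, 3], -0.01],
  ],
)

```text
t: 27.45
tcp_pos: [447.1, -224.9, 106.9]
eef_rot: [-2.224, -2.218, 0.001]
wrist_force: [-0.8, -0.3, 1.7]
grip_width: 70.0
grip_force: 0.0
```

Call:
arm_command(
  deltas=[
    [70, [-10, -42, 4], 0],
    [70, [0, 0, 30], 0],
    [70, [0, 0, 0], 0],
    [70, [0, 0, 0], 0],
  ],
)

```text
t: 27.95
tcp_pos: [407.1, -234.8, 74.1]
eef_rot: [-2.224, -2.219, -0.0]
wrist_force: [0.7, 0.2, 0.7]
grip_width: 69.8
grip_force: 0.0
```

```bash
python3 plan.py "409.7 -235.8 36 90 70"
```

```text
t 27.95 tcp [ 407.1 -234.8   74.1] psi 89.9 q6 0.91 w 69.8 gf 0.0 F [0.7 0.2 0.7] tilt [ 0.  0. -1.]
2
[70.0, [-1.0, 2.6, 38.1], -0.003],--
```

Call:
arm_command(
  deltas=[
    [70, [-1, 3, 20], 0],
    [70, [0, 0, 12], 0],
    [70, [0, 0, 6], 0],
    [70, [0, 0, 0], 0],
    [70, [0, 0, 0], 0],
  ],
)

```text
t: 28.58
tcp_pos: [410.2, -236.1, 36.4]
eef_rot: [2.224, 2.218, 0.0]
wrist_force: [0.3, 0.8, 1.3]
grip_width: 70.2
grip_force: 0.0
```

Call:
arm_command(
  deltas=[
    [0, [0, 0, 0], 0],
    [0, [0, 0, 0], 0],
    [0, [0, 0, 0], 0],
    [0, [0, 0, 0], 0],
    [0, [0, 0, 0], 0],
  ],
)

```text
t: 29.2
tcp_pos: [410.5, -236.3, 36.7]
eef_rot: [2.224, 2.217, 0.0]
wrist_force: [0.5, -0.2, 5.8]
grip_width: 38.4
grip_force: 52.0
```

Call:
arm_command(
  deltas=[
    [0, [0, 0, -10], 0],
    [0, [0, 0, -30], 0],
    [0, [0, 0, -30], 0],
    [0, [0, 0, 0], 0],
  ],
)

```text
t: 29.7
tcp_pos: [411.2, -236.9, 108.2]
eef_rot: [2.222, 2.215, 0.001]
wrist_force: [0.1, 0.8, -0.7]
grip_width: 38.7
grip_force: 51.4
```

```bash
python3 plan.py "580.1 -135.9 105 89 0"
```

```text
t 29.7 tcp [ 411.2 -236.9  108.2] psi 89.8 q6 0.91 w 38.7 gf 51.4 F [ 0.1  0.8 -0.7] tilt [ 0.004 -0.003 -1.   ]
5
[0.0, [25.0, 42.0, 1.0], 0.0],[0.0, [25.0, 42.0, 1.0], 0.0],[0.0, [26.0, 42.0, 1.0], 0.01],[0.0, [25.9, 42.4, 0.2], 0.004],--
```

Call:
arm_command(
  deltas=[
    [0, [25, 42, 1], 0],
    [0, [25, 42, 1], 0],
    [0, [26, 42, 1], 0.01],
    [0, [26, 42, 0], 0],
    [0, [0, 0, 0], 0],
  ],
)

```text
t: 30.32
tcp_pos: [579.3, -132.3, 99.9]
eef_rot: [-2.229, -2.209, 0.001]
wrist_force: [-0.8, -0.7, -1.2]
grip_width: 38.5
grip_force: 51.3
```

Call:
arm_command(
  deltas=[
    [0, [0, 0, 20], 0],
    [0, [0, 0, 15], 0],
    [0, [0, 0, 0], 0],
    [0, [0, 0, 0], 0],
  ],
)

```text
t: 30.82
tcp_pos: [578.0, -135.1, 67.9]
eef_rot: [-2.236, -2.206, 0.0]
wrist_force: [-0.1, 0.1, -1.0]
grip_width: 38.3
grip_force: 51.3
```

```bash
python3 plan.py "580.1 -135.9 46 89 0"
python3 - <<'E'
from h import *
i,d=snap('side','s5')
K,R,t=cal('side');q=K@(R@np.array([600,-150,40.])+t);q=(q[:2]/q[2]).astype(int)
c=i[max(0,q[1]-70):q[1]+50,max(0,q[0]-80):q[0]+80,::-1]
cv2.imwrite('pics/s5b.png',cv2.resize(c,(800,600),interpolation=cv2.INTER_CUBIC))
E
```

```text
t 30.82 tcp [ 578.  -135.1   67.9] psi 89.2 q6 1.24 w 38.3 gf 51.3 F [-0.1  0.1 -1. ] tilt [-0.  0. -1.]
2
[0.0, [-0.8, 2.1, 21.9], 0.004],--
```

View pics/s5b.png

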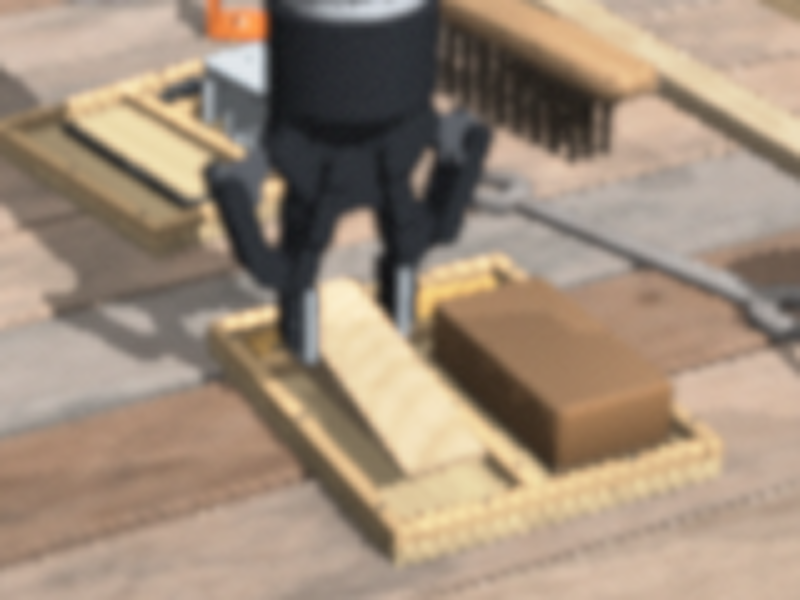

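The cork block lies in the wide bay (550,380), and the wedge is held over the narrow bay (390,390). I'm lowering it.

Call:
arm_command(
  deltas=[
    [0, [-1, 2, 8], 0],
    [0, [0, 0, 7], 0],
    [0, [0, 0, 4], 0],
    [0, [0, 0, 0], 0],
    [0, [0, 0, 0], 0],
  ],
)

```text
t: 31.5
tcp_pos: [580.4, -135.8, 48.9]
eef_rot: [2.236, 2.207, 0.0]
wrist_force: [0.7, 0.3, -0.3]
grip_width: 38.5
grip_force: 51.3
```

```bash
python3 plan.py "580.1 -135.9 46 89 0"
```

```text
t 31.5 tcp [ 580.4 -135.8   48.9] psi 89.3 q6 1.24 w 38.5 gf 51.3 F [ 0.7  0.3 -0.3] tilt [ 0. -0. -1.]
2
[0.0, [-0.1, -0.3, 2.9], 0.005],--
```

Call:
arm_command(
  deltas=[
    [0, [0, 0, 2], 0],
    [0, [0, 0, 0.5], 0],
    [0, [0, 0, 0], 0],
    [52, [0, 0, 0], 0],
    [52, [0, 0, 0], 0],
  ],
)

```text
t: 32.12
tcp_pos: [580.6, -135.9, 46.6]
eef_rot: [2.235, 2.207, 0.0]
wrist_force: [0.4, 0.6, 0.4]
grip_width: 52.1
grip_force: 0.0
```

Call:
arm_command(
  deltas=[
    [52, [0, 0, -5], 0],
    [52, [0, 0, -30], 0],
    [52, [0, 0, -50], 0],
    [52, [0, -50, -20], 0],
    [52, [0, -55, 0], 0],
  ],
)

```text
t: 32.75
tcp_pos: [476.7, -135.4, 154.9]
eef_rot: [2.23, 2.203, 0.004]
wrist_force: [-0.0, 0.1, 1.4]
grip_width: 51.8
grip_force: 0.0
```

Call:
arm_command(
  deltas=[
    [52, [0, -55, 0], 0],
    [52, [0, -55, 0], 0],
    [52, [0, 0, 0], 0],
    [52, [0, 0, 0], 0],
  ],
)

```text
t: 33.25
tcp_pos: [366.1, -133.4, 152.1]
eef_rot: [2.234, 2.205, 0.001]
wrist_force: [-0.5, -0.6, 0.4]
grip_width: 52.0
grip_force: 0.0
```

```bash
python3 plan.py
python3 - <<'E'
from h import *
i,d=snap('top','t6');P=cloud('top',d)
cv2.imwrite('pics/t6b.png',cv2.resize(i[140:250,160:400,::-1],(800,367),interpolation=cv2.INTER_CUBIC))
def T(c,a):
    a=np.radians(a);M=np.array([[np.cos(a),-np.sin(a)],[np.sin(a),np.cos(a)]]);return (P[...,:2]-c)@M
h=P[...,2]
t=T([627.9,-150.7],-1)
for n,x,f in(('wedge',-45,lambda y:0),('cork',34,0)):
    print(n)
    for y in range(-88,60,8):
        k=(abs(t[...,1]-y)<3)&(abs(t[...,0]-x)<8);print(y,np.median(h[k]).round(1),end=' ')
    k=(abs(t[...,1]+21)<40)&(abs(t[...,0]-x)<45)&(h>27 if n=='cork' else (h>19)&(t[...,0]<-20))
    print('\nx',np.percentile(t[k][:,0],[2,98]).round(1))
k=(abs(t[...,0]-37)<22)&(abs(t[...,1]+21)<45);print('cork plane',np.linalg.lstsq(np.c_[t[k],np.ones(k.sum())],h[k],rcond=None)[0])
k=(abs(t[...,0]+48)<13)&(abs(t[...,1]+21)<50);print('wedge plane',np.linalg.lstsq(np.c_[t[k],np.ones(k.sum())],h[k],rcond=None)[0],26/120)
t=T([630.5,149.8],10);k=(abs(t[...,0]-44)<14)&(abs(t[...,1]+15)<28);print('web',np.linalg.lstsq(np.c_[t[k],np.ones(k.sum())],h[k],rcond=None)[0])
E
```

```text
t 33.25 tcp [ 366.1 -133.4  152.1] psi 89.2 q6 1.06 w 52.0 gf 0.0 F [-0.5 -0.6  0.4] tilt [ 0.002 -0.001 -1.   ]
0

wedge
-88 11.2 -80 12.1 -72 14.6 -64 17.4 -56 17.6 -48 20.2 -40 22.2 -32 24.1 -24 26.1 -16 27.3 -8 29.2 0 30.9 8 32.1 16 33.7 24 36.1 32 36.0 40 24.0 48 9.6 56 18.5 
x [-80.3 -28.7]
cork
-88 11.0 -80 41.1 -72 42.7 -64 42.6 -56 43.5 -48 42.8 -40 43.5 -32 44.0 -24 43.8 -16 43.7 -8 43.7 0 42.7 8 42.6 16 43.0 24 44.2 32 42.5 40 9.8 48 11.1 56 17.0 
x [ 6.5 67.4]
cork plane [ 3.14145412e-03 -1.74244619e-03  4.29274040e+01]
wedge plane [-1.88376497e-02  2.18301808e-01  2.97409616e+01] 0.21666666666666667
web [ 3.77727362e-01 -1.02177397e-02  3.53377238e+01]
```

View pics/t6b.png

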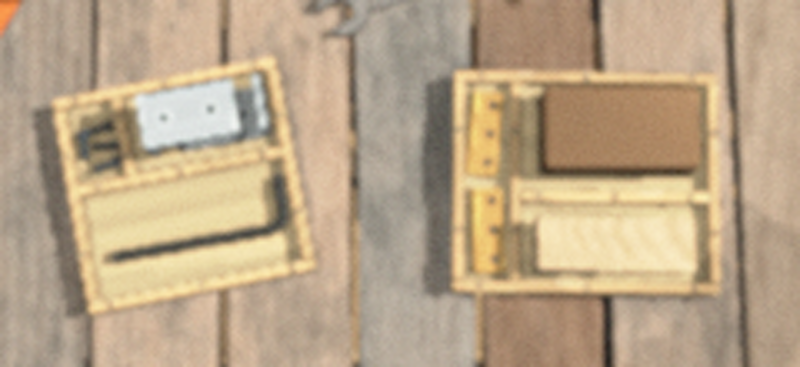

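Everything looks placed: web at (187,115), key at (200,240), cork at (620,128), wedge at (615,240). The web's plane fit came out odd, so I'll check it from the saved depth.

Run:
```python
from h import *
for f in('t4','t6'):
    h=cloud('top',np.load(f+'.npz')['d']);a=np.radians(10);M=np.array([[np.cos(a),-np.sin(a)],[np.sin(a),np.cos(a)]]);t=(h[...,:2]-[630.5,149.8])@M;z=h[...,2]
    print(f,[[float(np.median(z[(abs(t[...,0]-x)<3)&(abs(t[...,1]-y)<5)]).round(1)) for y in(-44,-30,-15,0,14)] for x in(28,32,36,44,52,58)])
```

```text
t4 [[52.9, 17.3, 34.0, 44.9, 44.2], [53.5, 52.0, 52.9, 53.3, 52.5], [54.4, 54.2, 54.2, 53.7, 54.0], [54.3, 54.3, 56.1, 55.5, 53.7], [53.7, 54.4, 53.1, 53.6, 54.8], [53.4, 54.6, 53.5, 54.3, 53.4]]
t6 [[52.2, 16.7, 17.1, 44.1, 41.0], [54.0, 53.4, 54.4, 54.1, 52.9], [54.1, 54.5, 53.2, 54.3, 53.5], [55.2, 55.4, 53.9, 53.6, 54.4], [54.2, 53.7, 54.0, 54.7, 53.6], [54.2, 54.5, 55.1, 53.6, 53.5]]
```

The web is level at 54 mm; only edge pixels of the view spoiled the fit. I'm handing the job in.

```bash
python3 -c "
from workcell import ctrl
print(ctrl.sign_off())"
```

```text
the job is handed in; nothing more can be done
None
```

Both kits are made up and handed in: the key and nested brackets are in the rail tray and the wedge and sanding block in the door tray, all flat or level by the camera, at about 33 s of the 118 s allowed.

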